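# Butt a bar against its stop and nip it with the knurled clamp screw

### The job

Set up the aluminium bar for welding: slide it along its two V-blocks until its end butts against the end stop, then turn the clamp's knurled thumbscrew clockwise, a bit at a time, until its pad seats on the bar and the screw clearly stiffens, and stop there. Firmly finger-tight is right: the bar is soft, so do not ram it into the stop or bruise it with the screw, and leave the other things on the table as they are.

Things in the scene. Friction and masses are not known exactly. Their poses are not given: they have to be found in the camera images.
- fixture: Fixed steel base plate 100 x 250 x 12 mm with two V-blocks and an end stop in a row along its long (y) axis. Origin under its middle, z up. The bar's axis runs 54.6 mm above the table over the y axis; +y points to the stop. V-blocks 60 mm wide, 50 mm long, tops 52 mm above the table, centred at y = -80 mm (plain) and y = +40 mm (the one with the clamp's stirrup).
- thumbscrew: Knurled thumbscrew upright in the stirrup over y = +40 mm of the fixture, with its pad. Origin at the middle of its knurled head (steel cylinder 40 mm across, 20 mm tall) on its axis, z up, 137 to 139 mm above the table at the start. Clockwise from above drives it down, 6 mm a turn. Thread friction: 0.14 N m either way, so it stays where it is let go; held at rest, any part of that may remain.
- pad_place (a point): On the screw's axis where its round swivel pad (26 mm) ends with a new pad, 65.4 mm below the head's middle; worn or thick pads differ by up to 0.9 mm. The pad starts 0.7 to 3.3 mm off the bar, 0.7 to 3.5 rad. Beyond touch the screw resists with 0.12 N m or so more per radian, 0.00095 N m per newton of clamping. Well seated is 65 to 140 N, 0.06 to 0.13 N m above free turning; 160 N bruises.
- bar: Loose solid round aluminium bar lying in the two V-blocks, 32 mm in diameter, 210 mm long, about 0.46 kg. Origin at mid length on its axis; its y axis runs along the bar towards the stop. At the start it stands 12 to 35 mm short of the stop. It slides in the V-blocks with about 2.5 to 5.5 N.
- bar_near_end (a point): Centre of the bar's free end face, away from the stop; it stands free beyond the plain V-block and can be pushed along the bar's +y axis. (The bar can also be gripped across between the two blocks.)
- bar_stop_end (a point): Centre of the bar's other end face, the one that must meet the stop.
- stop: The end stop, part of the fixture: an upright steel plate 60 x 10 mm, 78 mm high over the table, square to the bar's axis. Origin at its foot.
- stop_face (a point): The point of the stop's face where the bar's axis meets it, 54.6 mm above the table; y points away from the bar, into the stop.
- magnet: Bystander: flat arrow-shaped welding magnet, 90 x 60 x 17 mm, beside the fixture. Origin under its middle.
- offcut: Bystander: short upright piece of steel tube, 32 mm in diameter, 40 mm tall, beside the fixture. Origin under its middle.
- spanner: Bystander: flat spanner 170 mm long beside the fixture on the robot's side. Origin under its middle.
- hammer: Bystander: hammer 270 mm long, lying to one side. Origin under its middle.
- brush: Bystander: wire brush 220 mm long, lying to the other side. Origin under its middle.
- block_axis (a point): Point on the bar's axis in the middle of the clamp's V-block, under the screw. The stirrup round it spans 41 mm either side across the bar and 9 mm either way along it; its top boss is 108 mm above the table, 16 to 20 mm below the knurled head.
Things that resemble listed ones, but are neither listed nor needed, are in the scene too. Of the things like the bar, leave any that is green; of the rest the smaller one is meant.

How it is judged:
On the way, in this order (a step that is already met when the one before it is completed fails the run):
1. the bar's end butts against the stop, within 2 mm (y of bar_stop_end in the frame of stop_face above -0.002 m and distance between bar_stop_end and stop_face below 0.005 m), for 0.2 s.
2. the clamp pad is seated on the bar with 65 N or more while the bar is home (all of step 1 and contact force between thumbscrew and bar above 65 N), for 0.2 s.
At the end, for the whole second after the job is handed in: The bar's end is within 2 mm of the stop and on its line in the V-blocks (within 5 mm), the clamp pad bears on the bar with 65 to 140 N by itself, and the bar is at rest (all of step 2 and contact force between thumbscrew and bar below 140 N and linear speed of bar below 0.01 m/s); the robot touches nothing.
It fails at once if the clamp pad bruises the soft bar: more than 160 N (contact force between thumbscrew and bar above 160 N).
It fails at once if the bar is rammed into the stop with more than 30 N (contact force between bar and stop above 30 N).
It fails at once if a bystander is moved by more than 30 mm (distance of any of magnet, offcut, spanner, hammer, brush from where it was at the start of the episode above 0.03 m).
It also fails if it takes over 72 s, if anything falls off the work surface, if the arm or the gripper's body presses on something with over 40 N, if the wrist force passes 120 N, or if a joint passes its speed limit or range.

### The arm

A 7-joint arm with a two-finger parallel gripper is mounted at the origin on the work surface. World frame = base frame: x ahead of the robot, y to its left, z up, the work surface at z = 0. Lengths are in m, angles in rad, forces in N, time in s.
With the tool pointing down it reaches from about 0.425 to 0.925 m from the base axis. Payload 6.8 kg.
Tool frame: the origin (TCP) lies between the finger pads; the fingertips stand 22 mm ahead of it and the grasp point (between the pads) lies 3 mm ahead of it (bot.tip_reach is the distance from the TCP to the fingertips, in m); z points along the fingers, x is the direction in which the jaws open and shut, and the axes are right-handed (so a half turn about z gives the same grasp; the last joint's range is limited). The gripper opens to 85 mm and grips with 20 to 120 N. Pads are 22 mm wide; open, the fingers measure 114 mm over their backs; the gripper's body (76 mm by 85 mm) begins 54 mm behind the grasp point. The pads swing forward as they close: fully open they stand 13 mm farther back than shut.
Start: joints at [1.021, 0.477, 0.022, 1.555, -0.011, 1.109, -0.083], TCP at [0.289, -0.61, 0.225] pointing down, gripper open.
Joint ranges: [-2.96, 2.96], [-0.34, 2.1], [-1.41, 1.46], [0.24, 2.44], [-1.37, 4.51], [0.17, 1.92], [-2.96, 2.96]. Speed limits (rad/s): [2.39, 2.39, 3.14, 3.14, 3.14, 3.14, 3.14].

### API

Orientations are given as a unit quaternion [w, x, y, z].
In Python, from station import bot gives the robot as it stands.
- The arm moves only by the tool step_arm, never from a script. Its argument "targets" is a list of rows, each a list of 5 numbers: the shift along the tool's x, y, z in mm, then the turn about the tool's z in degrees, then the closure, from 0 (fully open) to 1 (shut). In form: [[dx, dy, dz, spin, jaw], ...]. A call has 1 to 20 rows; each row is the pose to reach, as a shift and turn from the pose commanded when the call began, along the tool's axes at that moment; what a row does not reach only later rows make up. A row lasts 1/12 s, in which the tool goes at most 41.7 mm and 7.16 degrees, less where a joint would pass 70% of its speed; a pose out of reach is approached as far as the arm can. A call with a gripper value outside its range is refused whole. The fingers move at their own pace and stop on an object; "newtons" is the grip in N (left out, the last holds). Time passes only in rows, so rows that repeat a pose let the fingers close. It gives the time, the measured TCP pose, the force and the opening at its end, in the units of the state.
- bot.get_obs(): the state, without advancing time (a new reading comes with each control period).
- bot.read_camera(name): name is "side" or "top"; returns a dict with "frame" (400x640x3 uint8, red, green, blue), "z_map" (400x640 float32, m along the optical axis (not along the pixel's ray), 0 where there is no reading), "fov_y" (degrees; the focal length in pixels is half the picture's height over the tangent of half this angle, whatever the lens; pixels are square), "cx", "cy" (the principal point, pixels), "distortion" ([k1, k2, p1, p2, k3] as OpenCV has them; the pictures are not rectified), "R" (3x3) and "t" (3): a world point X has camera coordinates R X + t. Camera axes: x right, y down, z forward; pixel columns grow to the right and rows downward; lengths in m; the calibration is good to about 2 mm. A picture is of the moment at which its call begins.
- bot.hand_in(): hands the job in, once; it reports no verdict.
The state is a dict: "t": time; "q": joint angles; "joint_vel": joint speeds; "joint_torque": joint torques, N m; "eef_pos": TCP position; "tool_rot": TCP orientation; "contact_force": force on the tool from outside, world axes, zero at the start; "torque": the same for the moment, N m; "gripper_width": opening from 0.0 (shut) to 1.0 (fully open).
Only numpy, scipy, OpenCV 4.12 (cv2) and the standard library are available. Lean on these libraries where they do the work, as an engineer would, in place of code of your own. Each camera call takes 0.05 s, during which the arm holds its last target.

## Working session

There is one attempt and no reset: what is moved stays moved. The work goes in short steps, Python scripts to look and compute and a tool call to move; the robot and the scene stay as the last step left them, time stands still between calls to the robot, and variables do not carry over. Pictures are saved under pics/ and viewed, and the job is handed in when it is done.

Besides the shell and the picture viewer there is one more tool, called as name(argument=value, ...) on one line, values as JSON. step_arm: Moves the arm, as the interface text tells. Its arguments: {"type":"object","properties":{"targets":{"type":"array"},"newtons":{"type":"number"}},"required":["targets"]}

```bash
ls; mkdir -p pics; python3 - <<'E'
from station import bot
import cv2
o=bot.get_obs()
for k,v in o.items(): print(k,v)
print(bot.tip_reach)
for n in("side","top"):
    c=bot.read_camera(n)
    cv2.imwrite(f"pics/{n}0.png",c["frame"][:,:,::-1])
    print(n,{k:v for k,v in c.items() if k not in("frame","z_map")}, (c["z_map"]>0).mean())
    import numpy as np
    print("pos",-c["R"].T@c["t"])
E
```

```text
pics
t 0.0
q [ 1.02087851  0.47777813  0.02231779  1.55646911 -0.01151699  1.10931117
 -0.08309102]
joint_vel [-0.00148891  0.00013729  0.00053164 -0.00133021  0.00115122 -0.00147922
  0.00060271]
joint_torque [ 8.53783931e-04 -5.96455264e+01  1.60827219e+00 -2.81197840e+01
  1.24734384e-02  9.30140057e-03 -4.09488371e-05]
eef_pos [ 0.28835636 -0.60962465  0.22393258]
tool_rot [-4.43846249e-04  8.44872915e-01 -5.34966272e-01 -8.04847211e-04]
contact_force [ 0.57484487 -0.1280338   0.57538173]
torque [-0.02789488  0.08476713 -0.02060875]
gripper_width 1.0033538079007103
0.022
side {'fov_y': 47.351634349779125, 'cx': 319.3798454542324, 'cy': 196.2942730926539, 'distortion': array([0.01158174, 0.        , 0.        , 0.        , 0.        ]), 'R': array([[-9.79860982e-01, -1.99678554e-01,  9.64443884e-04],
       [-1.48666912e-01,  7.26295601e-01, -6.71113142e-01],
       [ 1.33306431e-01, -6.57740964e-01, -7.41354315e-01]]), 't': array([0.50641326, 0.1631907 , 1.41519026])} 0.99589453125
pos [0.33182169 0.91342378 1.15818842]
top {'fov_y': 47.948672682808564, 'cx': 322.15413953941857, 'cy': 196.61553504024096, 'distortion': array([-0.09958444,  0.        ,  0.        ,  0.        ,  0.        ]), 'R': array([[ 0.01949807, -0.99920849,  0.03467316],
       [-0.98084805, -0.02583886, -0.19305298],
       [ 0.19379609, -0.03024494, -0.9805755 ]]), 't': array([-0.03424295,  0.52627494,  1.28344933])} 0.99621484375
pos [0.26813595 0.01820035 1.36130523]
```

View pics/side0.png

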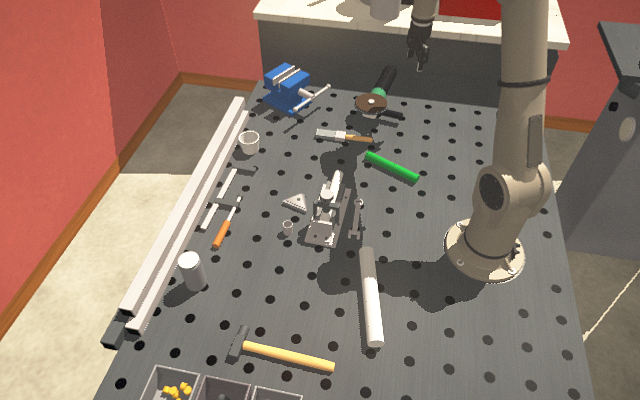

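View pics/top0.png

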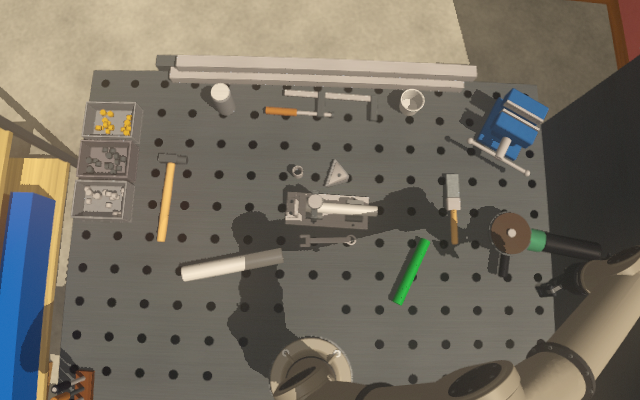

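The top view shows the fixture at about (330,210), with a pale bar lying in it. There is a longer pale bar at (232,265) and a green one at (411,270). I'll enlarge the fixture.

```bash
cat > h.py <<'E'
import numpy as np, cv2
from station import bot
def K(c):
    f=c["frame"].shape[0]/2/np.tan(np.radians(c["fov_y"]/2))
    return np.array([[f,0,c["cx"]],[0,f,c["cy"]],[0,0,1.]])
def rays(c,uv):
    p=cv2.undistortPoints(np.array(uv,float).reshape(-1,1,2),K(c),c["distortion"]).reshape(-1,2)
    d=np.c_[p,np.ones(len(p))]@c["R"]
    return -c["R"].T@c["t"],d
def onz(c,uv,z):
    o,d=rays(c,uv); z=np.broadcast_to(z,(len(d),))
    return o+d*((z-o[2])/d[:,2])[:,None]
def depthpts(c,uv):
    p=cv2.undistortPoints(np.array(uv,float).reshape(-1,1,2),K(c),c["distortion"]).reshape(-1,2)
    z=np.array([c["z_map"][int(round(v)),int(round(u))] for u,v in uv])
    return (np.c_[p,np.ones(len(p))]*z[:,None]-c["t"])@c["R"]
def proj(c,X):
    r,_=cv2.Rodrigues(c["R"]); return cv2.projectPoints(np.array(X,float).reshape(-1,1,3),r,c["t"],K(c),c["distortion"])[0].reshape(-1,2)
def crop(c,x0,y0,x1,y1,s,name,pts=None):
    im=cv2.resize(c["frame"][y0:y1,x0:x1,::-1],None,fx=s,fy=s,interpolation=cv2.INTER_CUBIC)
    for i,p in enumerate([] if pts is None else pts):
        q=(int((p[0]-x0+.5)*s),int((p[1]-y0+.5)*s)); cv2.drawMarker(im,q,(0,0,255),0,12,1); cv2.putText(im,str(i),(q[0]+4,q[1]-4),0,.5,(0,255,255),1)
    cv2.imwrite(name,im)
def worldimg(c):
    H,W=c["z_map"].shape; u,v=np.meshgrid(np.arange(W),np.arange(H))
    p=cv2.undistortPoints(np.stack([u,v],-1).astype(float).reshape(-1,1,2),K(c),c["distortion"]).reshape(-1,2)
    return ((np.c_[p,np.ones(len(p))]*c["z_map"].reshape(-1,1)-c["t"])@c["R"]).reshape(H,W,3)
E
python3 - <<'E'
from h import *
import pickle
d={n:bot.read_camera(n) for n in("side","top")}
pickle.dump(d,open("cams0.pkl","wb"))
crop(d["top"],270,150,400,260,6,"pics/topz.png")
crop(d["side"],270,150,400,260,6,"pics/sidez.png")
E
```

```text
(no output)
```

View pics/topz.png

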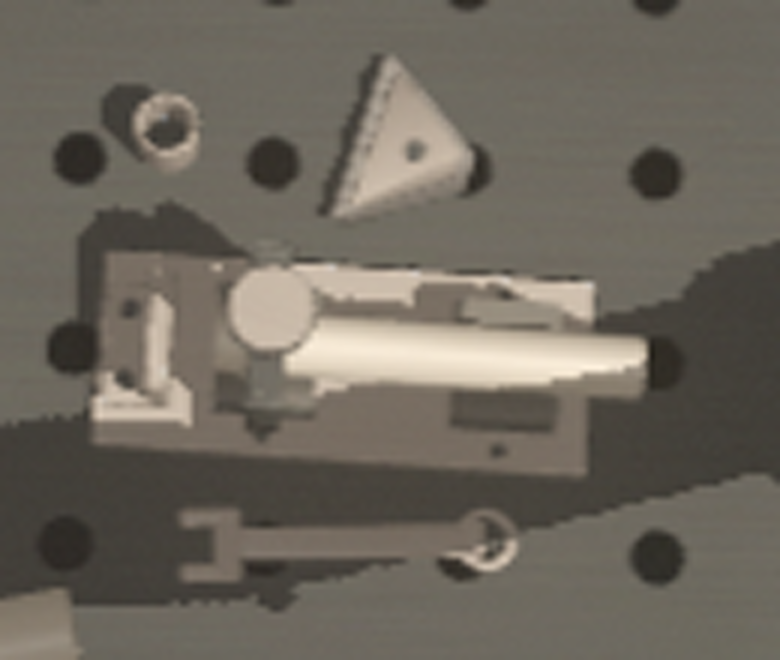

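View pics/sidez.png

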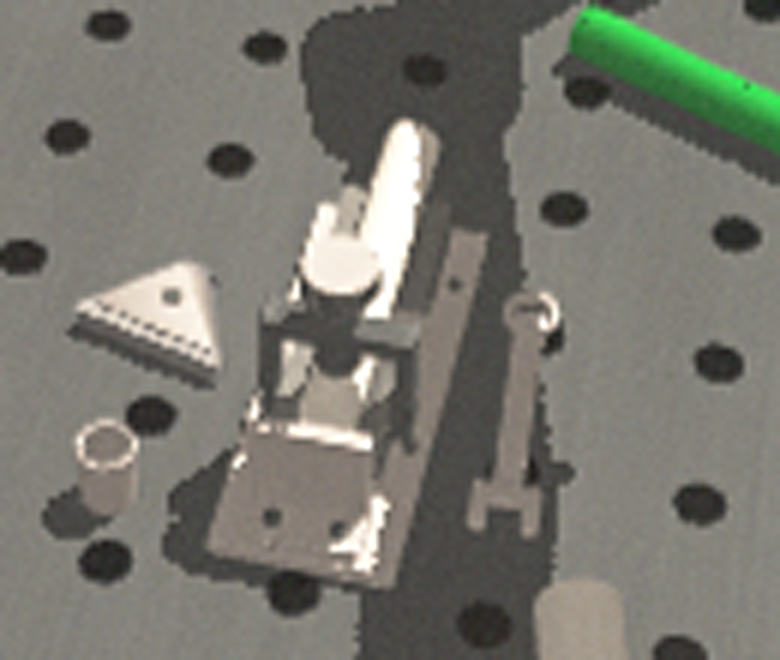

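Candidates like the bar (top view px): the pale bar in the fixture (347,209), the longer pale bar (232,265) and the green one (411,270). The one in the fixture is smaller than the other pale one and not green, and the crop shows it lying in the V-blocks. Next I'll measure the fixture, head and bar.

```bash
python3 - <<'E'
from h import *
import pickle
d=pickle.load(open("cams0.pkl","rb")); T,S=d["top"],d["side"]
np.set_printoptions(precision=4,suppress=True)
cv=lambda l:[((x/6)+270-.5,(y/6)+150-.5) for x,y in l]
P=onz(T,cv([(105,252),(595,283),(587,473),(93,443)]),.012)
print("plate top",P, np.linalg.norm(P-np.roll(P,-1,0),axis=1)); print("centre",P.mean(0))
e=(P[0]-P[1])+(P[3]-P[2]); print("y axis angle",np.degrees(np.arctan2(e[1],e[0])))
Ps=onz(S,cv([(207,550),(393,587),(487,232)]),.012); print("plate side",Ps)
e=Ps[1]-Ps[2]; print(np.degrees(np.arctan2(e[1],e[0])),np.linalg.norm(e),np.linalg.norm(Ps[0]-Ps[1]))
# depth maps
for n in d:
    W=worldimg(d[n]); 
    C=P.mean(0)
    near=(np.hypot(W[...,0]-C[0],W[...,1]-C[1])<.16)
    m=near&(W[...,2]>.125)&(W[...,2]<.17)
    print(n,"head pix",m.sum(),"z med",np.median(W[m][:,2]),np.percentile(W[m][:,2],[5,95]))
    mt=m&(W[...,2]>np.median(W[m][:,2])-.004)
    (cx,cy),r=cv2.minEnclosingCircle(np.argwhere(mt)[:,::-1].astype(np.float32)); print("circ",cx,cy,r, "centroid",np.argwhere(mt).mean(0)[::-1])
    pts=np.argwhere(mt)[:,::-1].astype(np.float32)
    print(" mean world",W[mt].mean(0), W[mt].min(0),W[mt].max(0))
    print(" cast z .148",onz(d[n],[np.argwhere(mt).mean(0)[::-1]],.148))
    b=near&(W[...,2]>.058)&(W[...,2]<.075)
    q=W[b]; print(" bar top z", b.sum(),q.min(0),q.max(0))
E
```

```text
plate top [[ 0.5479  0.0845  0.012 ]
 [ 0.5384 -0.1664  0.012 ]
 [ 0.4404 -0.1624  0.012 ]
 [ 0.4497  0.0872  0.012 ]] [0.2511 0.0981 0.2497 0.0983]
centre [ 0.4941 -0.0393  0.012 ]
y axis angle 87.85081171166397
plate side [[ 0.5472  0.0907  0.012 ]
 [ 0.4485  0.0945  0.012 ]
 [ 0.4399 -0.1621  0.012 ]]
88.06730367483871 0.25673236588319237 0.09874994036438844
side head pix 158 z med 0.14671696843813165 [0.1327 0.1502]
circ 326.5 194.5 6.670932292938232 centroid [326.3644 194.4746]
 mean world [0.4945 0.0052 0.1474] [ 0.4743 -0.0163  0.1429] [0.5145 0.0248 0.1533]
 cast z .148 [[0.4944 0.0058 0.148 ]]
 bar top z 385 [ 0.454  -0.1848  0.0581] [0.5353 0.0647 0.075 ]
top head pix 186 z med 0.14708525775762293 [0.1413 0.1515]
circ 315.0833435058594 200.7916717529297 7.45889139175415 centroid [315.0179 200.9345]
 mean world [0.4955 0.0001 0.1475] [ 0.4758 -0.0193  0.1431] [0.5151 0.0195 0.1537]
 cast z .148 [[0.4953 0.0001 0.148 ]]
 bar top z 635 [ 0.4546 -0.1848  0.058 ] [0.5224 0.0591 0.075 ]
```

```bash
cat >> h.py <<'E'
def go(x,y,z,ang=None):
    """shift in mm / spin in deg so TCP gets to x,y,z with tool x at world angle ang"""
    from scipy.spatial.transform import Rotation as Ro
    o=bot.get_obs(); q=o["tool_rot"]; R=Ro.from_quat([q[1],q[2],q[3],q[0]]).as_matrix()
    s=R.T@(np.array([x,y,z])-o["eef_pos"])*1000
    a=np.degrees(np.arctan2(R[1,0],R[0,0])); 
    return np.round(s,2), None if ang is None else round((a-ang+180)%360-180,2), "ang now",round(a,2),"q7",o["q"][6]
E
python3 - <<'E'
from h import *
import pickle
np.set_printoptions(precision=4,suppress=True)
d=pickle.load(open("cams0.pkl","rb")); T,S=d["top"],d["side"]
cv=lambda l:[((x/6)+270-.5,(y/6)+150-.5) for x,y in l]
print("head T",onz(T,cv([(272,308)]),.148),"S",onz(S,cv([(341,263)]),.148))
o1,d1=rays(T,cv([(272,308)]));o2,d2=rays(S,cv([(341,263)]))
A=np.c_[d1[0],-d2[0]];l=np.linalg.lstsq(A,o2-o1,rcond=None)[0];print("tri",o1+l[0]*d1[0],o2+l[1]*d2[0])
print("bar end T top",onz(T,cv([(648,338),(648,365),(645,397)]),[.0655,.0655,.05]))
print("bar end S",onz(S,cv([(410,120),(437,140)]),[.0706,.06]))
print("stop top T",onz(T,cv([(172,295),(172,395)]),.078))
C=np.array([.4941,-.0393]);a=np.radians(87.95);e=np.array([np.cos(a),np.sin(a)]);n=np.array([e[1],-e[0]])
for k,c in d.items():
    W=worldimg(c)[...,:]; L=np.stack([(W[...,:2]-C)@n,(W[...,:2]-C)@e,W[...,2]],-1)
    b=(abs(L[...,0])<.012)&(L[...,1]<-.06)&(L[...,1]>-.2)&(L[...,2]>.06)&(L[...,2]<.08)
    q=L[b];print(k,"bar",b.sum(),"ymin",np.sort(q[:,1])[:6],"zmax",np.percentile(q[:,2],[50,95]))
    top=q[q[:,2]>np.percentile(q[:,2],70)]; print(" ridge x",top[:,0].mean(), np.polyfit(top[:,1],top[:,0],1))
    s=(abs(L[...,0])<.04)&(L[...,1]>.06)&(L[...,1]<.13)&(L[...,2]>.07); q=L[s];print(" stop",s.sum(),q.min(0),q.max(0))
t=C-.1457*e; print("near",t)
print(go(.4886,-.215,.15,-2.1))
E
```

```text
head T [[0.4956 0.0006 0.148 ]] S [[0.4954 0.0012 0.148 ]]
tri [0.4957 0.0006 0.1474] [0.4955 0.0006 0.1474]
bar end T top [[ 0.5009 -0.1853  0.0655]
 [ 0.4874 -0.1852  0.0655]
 [ 0.474  -0.1861  0.05  ]]
bar end S [[ 0.4905 -0.1844  0.0706]
 [ 0.4742 -0.1822  0.06  ]]
stop top T [[0.5139 0.0481 0.078 ]
 [0.465  0.0467 0.078 ]]
side bar 120 ymin [-0.1452 -0.1408 -0.1388 -0.1372 -0.1368 -0.1368] zmax [0.0689 0.0741]
 ridge x -0.0027464181531098673 [ 0.0101 -0.0017]
 stop 111 [-0.0296  0.0604  0.0702] [0.0291 0.1032 0.1491]
top bar 227 ymin [-0.1457 -0.1449 -0.1441 -0.144  -0.1439 -0.1436] zmax [0.0686 0.0723]
 ridge x -0.0007681155487133486 [0.0267 0.002 ]
 stop 78 [-0.0289  0.0609  0.07  ] [0.0309 0.0977 0.0837]
near [ 0.4889 -0.1849]
(array([-271.27, -349.77,   74.56]), np.float64(-62.59), 'ang now', np.float64(-64.69), 'q7', np.float64(-0.08311670217744195))
```

step_arm(targets=[[-271,-350,0,-62.6,1],[-271,-350,0,-62.6,1],[-271,-350,0,-62.6,1],[-271,-350,0,-62.6,1],[-271,-350,0,-62.6,1],[-271,-350,0,-62.6,1],[-271,-350,0,-62.6,1],[-271,-350,0,-62.6,1],[-271,-350,0,-62.6,1],[-271,-350,0,-62.6,1],[-271,-350,0,-62.6,1],[-271,-350,0,-62.6,1],[-271,-350,75,-62.6,1],[-271,-350,75,-62.6,1],[-271,-350,75,-62.6,1],[-271,-350,75,-62.6,1]], newtons=50)

```text
t: 1.53
eef_pos: [0.4877, -0.2156, 0.1489]
tool_rot: [-0.001, 1.0, -0.018, -0.002]
contact_force: [1.0, -0.2, 0.3]
gripper_width: 0.002
```

```bash
python3 - <<'E'
from h import *
print(go(.4886,-.215,.068,-2.1)); print(bot.get_obs()["contact_force"])
T=bot.read_camera("top"); crop(T,270,130,430,250,5,"pics/t1.png")
E
```

```text
(array([ 1.2 , -0.56, 80.91]), np.float64(-0.01), 'ang now', np.float64(-2.11), 'q7', np.float64(0.11156043548219258))
[ 1.03090954 -0.2163044   0.33539469]
```

View pics/t1.png

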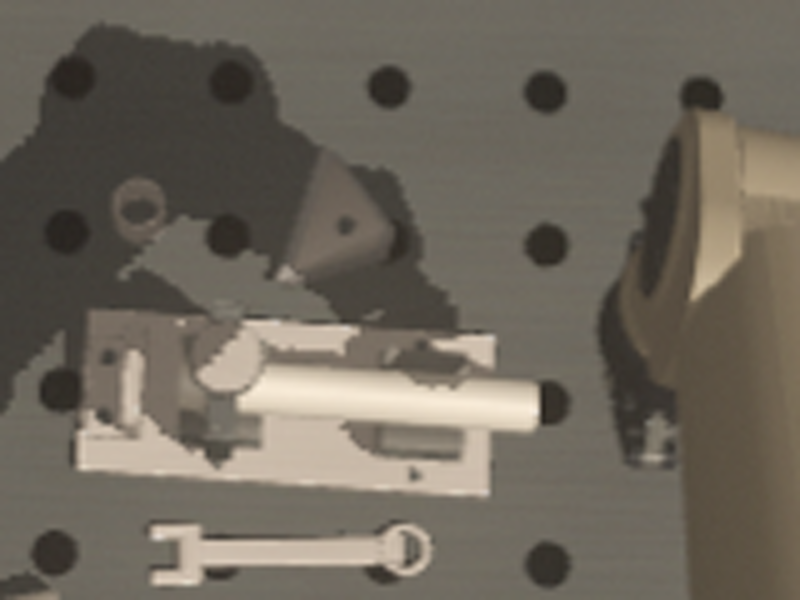

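The fingers stand clear, beyond the bar's free end at (378,211). I'll descend, then approach.

step_arm(targets=[[1,0,27,0,1],[1,0,54,0,1],[1,0,81,0,1],[1,0,81,0,1],[1,-4,81,0,1],[1,-8,81,0,1],[1,-12,81,0,1],[1,-12,81,0,1],[1,-12,81,0,1]])

```text
t: 2.33
eef_pos: [0.4916, -0.2035, 0.0704]
tool_rot: [0.0, 1.0, -0.018, 0.001]
contact_force: [0.3, -0.5, -0.1]
gripper_width: -0.0
```

step_arm(targets=[[0,-1.5,0,0,1],[0,-3,0,0,1],[0,-4.5,0,0,1],[0,-6,0,0,1],[0,-7.5,0,0,1],[0,-9,0,0,1],[0,-10.5,0,0,1]])

```text
t: 2.92
eef_pos: [0.4909, -0.193, 0.0688]
tool_rot: [-0.0, 1.0, -0.018, -0.0]
contact_force: [-0.2, 0.6, -1.0]
gripper_width: -0.0
```

step_arm(targets=[[0,-1,0,0,1],[0,-2,0,0,1],[0,-3,0,0,1],[0,-4,0,0,1],[0,-5,0,0,1],[0,-6,0,0,1]])

```text
t: 3.42
eef_pos: [0.4912, -0.187, 0.0689]
tool_rot: [0.0, 1.0, -0.018, 0.0]
contact_force: [0.2, -0.1, 0.2]
gripper_width: 0.002
```

```bash
python3 - <<'E'
from h import *
print(bot.get_obs()["contact_force"],bot.get_obs()["eef_pos"])
c=bot.read_camera("top"); crop(c,270,150,400,250,6,"pics/t2.png")
E
```

```text
[ 0.21464666 -0.08127464  0.20286429] [ 0.4912164  -0.18704349  0.06891494]
```

View pics/t2.png

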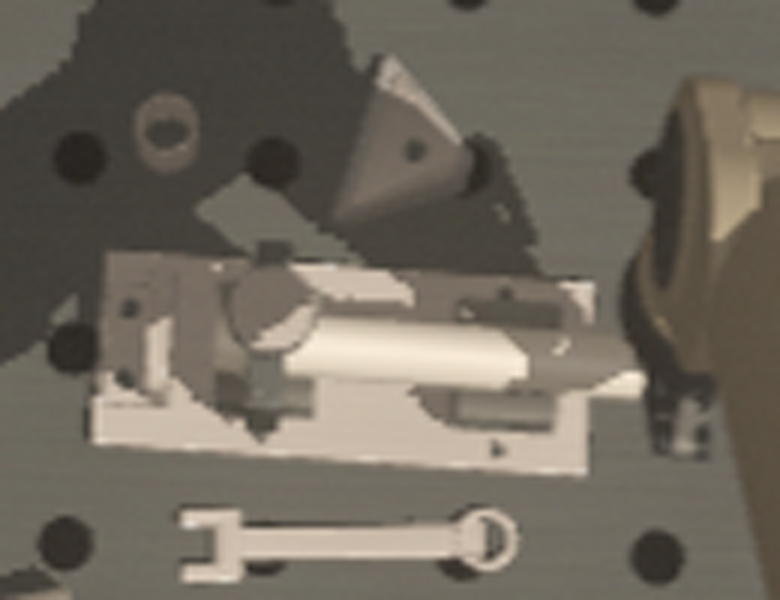

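The finger is right beside the bar end at about (378,211), with no contact force yet. I'll keep going gently.

step_arm(targets=[[0,-1,0,0,1],[0,-2,0,0,1],[0,-3,0,0,1],[0,-4,0,0,1],[0,-5,0,0,1]])

```text
t: 3.88
eef_pos: [0.4914, -0.182, 0.0689]
tool_rot: [-0.0, 1.0, -0.018, 0.0]
contact_force: [0.1, -0.8, -0.4]
gripper_width: -0.002
```

step_arm(targets=[[0,-1,0,0,1],[0,-2,0,0,1],[0,-3,0,0,1],[0,-4,0,0,1]])

```text
t: 4.22
eef_pos: [0.4915, -0.178, 0.0689]
tool_rot: [-0.0, 1.0, -0.018, 0.0]
contact_force: [0.6, 0.3, -0.9]
gripper_width: 0.0
```

```bash
python3 - <<'E'
from h import *
c=bot.read_camera("top"); crop(c,290,170,400,240,7,"pics/t3.png",proj(c,[bot.get_obs()["eef_pos"]+[0,0,-.022]]))
c=bot.read_camera("side"); crop(c,300,130,380,200,8,"pics/s3.png",proj(c,[bot.get_obs()["eef_pos"]+[0,0,-.022]]))
E
```

```text
(no output)
```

View pics/t3.png

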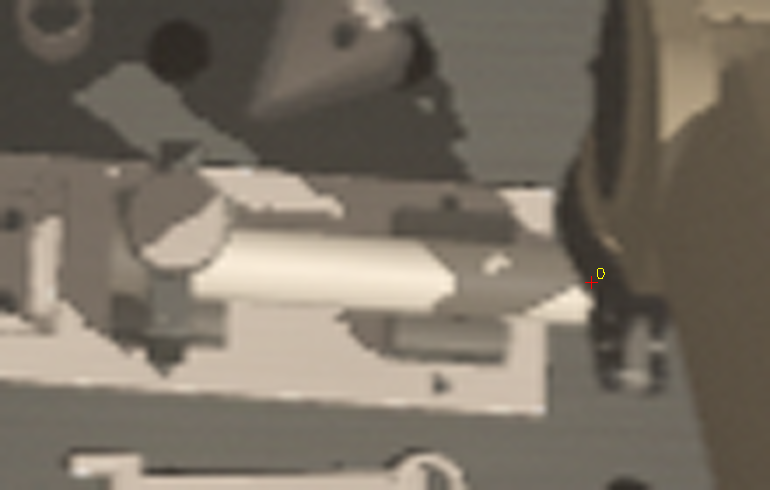

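View pics/s3.png

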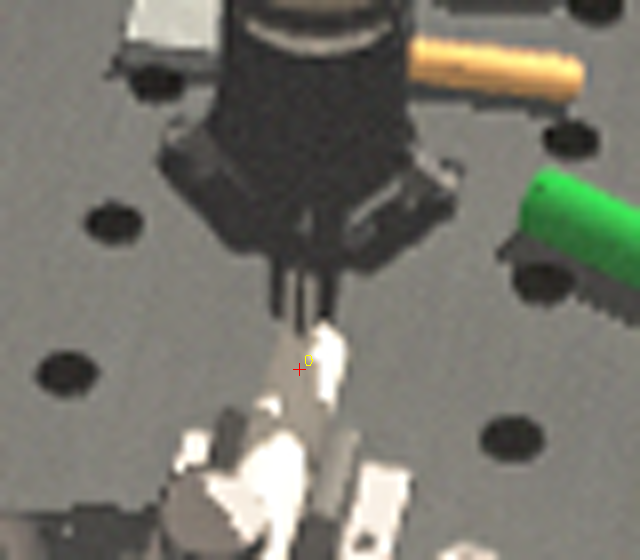

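```bash
python3 - <<'E'
from h import *
np.set_printoptions(precision=4,suppress=True)
c=bot.read_camera("top")
print(onz(c,[(590/7+290-.5,290/7+170-.5)],.0655))
d=[bot.get_obs()["contact_force"] for i in range(3)];print(d)
E
```

```text
[[ 0.4854 -0.1742  0.0655]]
[array([ 0.8672, -0.3966, -0.4699]), array([ 0.8672, -0.3966, -0.4699]), array([ 0.8672, -0.3966, -0.4699])]
```

step_arm(targets=[[0,-1,0,0,1],[0,-2,0,0,1],[0,-3,0,0,1]])

```text
t: 4.62
eef_pos: [0.4916, -0.1751, 0.0689]
tool_rot: [-0.0, 1.0, -0.018, -0.0]
contact_force: [-0.1, -0.0, -0.8]
gripper_width: -0.001
```

```bash
python3 - <<'E'
from h import *
np.set_printoptions(precision=4,suppress=True)
print(bot.get_obs())
c=bot.read_camera("top"); crop(c,290,170,400,240,7,"pics/t4.png")
E
```

```text
{'t': 4.6167, 'q': array([ 0.4949,  0.4614, -0.3364,  2.0291,  0.2338,  0.6872, -0.0271]), 'joint_vel': array([-0.0199, -0.0052, -0.0024,  0.0088,  0.0017, -0.0044, -0.022 ]), 'joint_torque': array([  0.1749, -49.0213,  -2.9323, -19.433 ,   0.0111,   0.0067,
         0.0328]), 'eef_pos': array([ 0.4916, -0.1751,  0.0689]), 'tool_rot': array([-0.    ,  0.9998, -0.0183, -0.    ]), 'contact_force': array([-0.0511, -0.007 , -0.8427]), 'torque': array([ 0.0356,  0.0181, -0.0281]), 'gripper_width': -0.0009283314846883364}
```

View pics/t4.png

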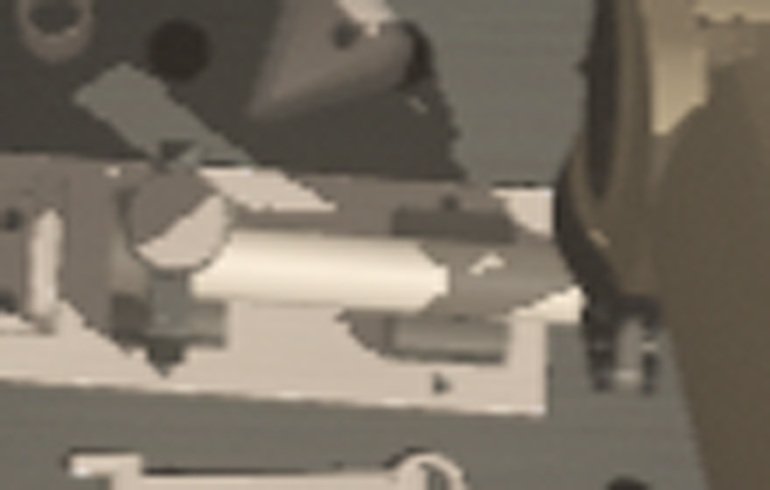

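```bash
python3 - <<'E'
from h import *
np.set_printoptions(precision=3,suppress=True,linewidth=200)
c=bot.read_camera("side"); e=bot.get_obs()["eef_pos"]
crop(c,310,140,370,190,12,"pics/s4.png",proj(c,[e,e+[0,0,-.022],[.4893,-.1853,.0706]]))
W=worldimg(c)
for v in range(156,186):
    print(v," ".join("%3d,%3d,%3d"%tuple(np.round(W[v,u]*1000)) for u in range(332,346,2)))
E
```

```text
156 508,-158,154 501,-156,156 496,-167,148 489,-163,153 482,-161,156 475,-157,160 469,-164,155
157 507,-156,151 501,-158,151 496,-166,144 511,-319,  2 482,-159,153 475,-157,157 490,-330, -5
158 507,-157,146 501,-160,145 495,-161,144 512,-321, -6 482,-160,148 474,-155,154 489,-317,  3
159 509,-168,131 501,-157,142 495,-163,138 510,-310,  0 481,-154,149 474,-156,149 470,-176,131
160 509,-170,125 501,-161,135 495,-163,134 509,-307, -2 481,-156,143 476,-173,128 469,-168,134
161 508,-166,123 501,-160,131 494,-159,133 488,-159,134 481,-161,133 475,-164,133 469,-166,131
162 509,-169,117 501,-161,126 494,-161,127 487,-158,131 481,-161,129 476,-170,122 468,-164,129
163 527,-283,  2 501,-160,122 495,-164,120 487,-158,127 481,-159,127 475,-168,119 468,-159,129
164 527,-279,  0 501,-165,113 495,-168,111 487,-161,119 481,-162,120 475,-168,115 468,-163,121
165 525,-268,  7 502,-167,106 494,-161,114 487,-161,114 480,-159,117 490,-280,  2 483,-287, -4
166 525,-269,  0 501,-165,104 494,-162,108 488,-165,106 482,-170,102 489,-274,  3 483,-283, -5
167 524,-267, -3 501,-165, 98 495,-167, 98 487,-162,104
[... 1049 characters left out ...]
,-151, 65 478,-208,  8 472,-219, -1
179 503,-144, 62 495,-139, 69 489,-143, 67 482,-139, 71 476,-142, 70 478,-210,  2 471,-214, -1
180 502,-139, 63 494,-130, 74 488,-136, 68 481,-135, 71 475,-141, 66 477,-204,  3 470,-208,  0
181 501,-134, 63 493,-127, 72 488,-133, 67 481,-134, 67 476,-144, 59 477,-205, -4 469,-202,  1
182 332,913,1158 493,-123, 71 486,-123, 73 480,-128, 69 474,-135, 63 476,-199, -3 468,-195,  4
183 498,-115, 73 492,-121, 68 485,-121, 71 479,-123, 69 474,-134, 60 475,-194, -2 468,-195, -2
184 498,-117, 67 491,-115, 70 484,-114, 73 478,-118, 70 474,-134, 55 468,-139, 51 461,-139, 52
185 497,-111, 68 490,-112, 69 485,-116, 66 478,-118, 65 474,-136, 47 467,-134, 51 460,-134, 53
```

View pics/s4.png

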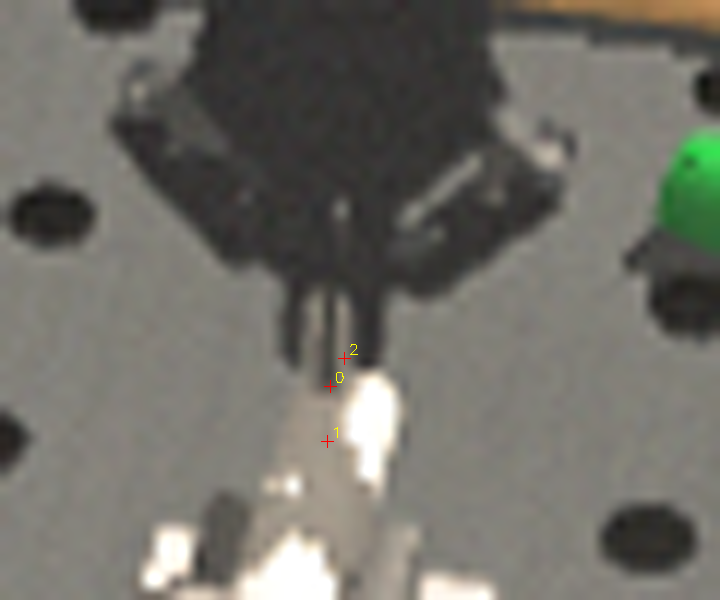

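```bash
python3 - <<'E'
from h import *
np.set_printoptions(precision=2,suppress=True,linewidth=200)
S=bot.read_camera("side");T=bot.read_camera("top")
th=np.radians([0,45,70,90])
for y in (-.1855,-.175,-.164):
    x0=.4941+(y+.0393)*.0375
    P=[(x0-.016*np.sin(a),y,.0546+.016*np.cos(a)) for a in th]
    print(y,"S",proj(S,P).ravel(),"T",proj(T,P).ravel())
import cv2
cv2.imwrite("pics/cmp.png",np.hstack([cv2.resize(S["frame"][160:190,325:355,::-1],None,fx=13,fy=13,interpolation=0),cv2.resize(T["frame"][195:225,360:390,::-1],None,fx=13,fy=13,interpolation=0)]))
E
```

```text
-0.1855 S [338.43 169.35 341.67 170.8  342.68 172.18 342.9  173.35] T [377.86 209.66 377.63 213.72 377.32 215.28 377.04 215.89]
-0.175 S [337.78 171.47 341.03 172.92 342.05 174.3  342.27 175.47] T [374.3  209.44 374.07 213.51 373.78 215.07 373.51 215.67]
-0.164 S [337.1  173.7  340.36 175.17 341.39 176.54 341.61 177.72] T [370.57 209.21 370.34 213.28 370.07 214.84 369.81 215.45]
```

View pics/cmp.png

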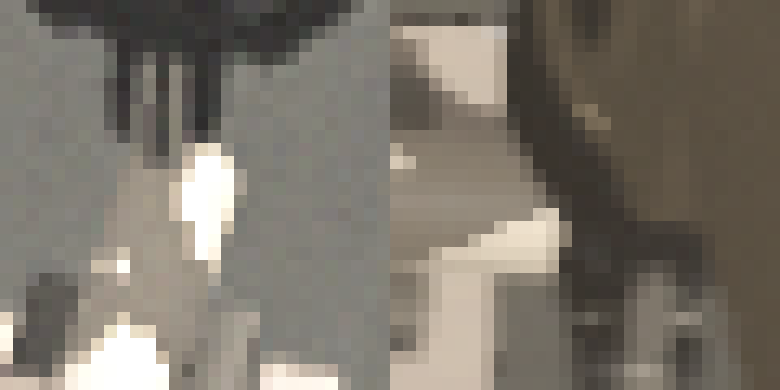

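The side view suggests the fingertips end at about z 0.08, above the bar, although the nominal tip reach puts them lower. I'll raise the arm and measure the tips where they can be seen.

step_arm(targets=[[0,0,-20,0,1],[0,0,-40,0,1],[0,0,-60,0,1],[0,0,-80,0,1],[0,0,-80,0,1],[0,0,-80,0,1]])

```text
t: 5.32
eef_pos: [0.4924, -0.1755, 0.1499]
tool_rot: [0.0, 1.0, -0.018, 0.001]
contact_force: [-0.3, -1.1, -1.2]
gripper_width: 0.001
```

```bash
python3 - <<'E'
from h import *
np.set_printoptions(precision=4,suppress=True,linewidth=200)
S=bot.read_camera("side");T=bot.read_camera("top");o=bot.get_obs();e=o["eef_pos"];print(e,o["tool_rot"],o["contact_force"])
P=[e,e+[0,0,-.022],e+[0,.011,-.022]]
crop(S,300,110,380,190,8,"pics/s5.png",proj(S,P)); crop(T,290,150,410,240,6,"pics/t5.png",proj(T,P))
E
```

```text
[ 0.491  -0.1751  0.1482] [-0.0001  0.9998 -0.0183 -0.0005] [ 0.3196  0.1717 -0.4232]
```

View pics/s5.png

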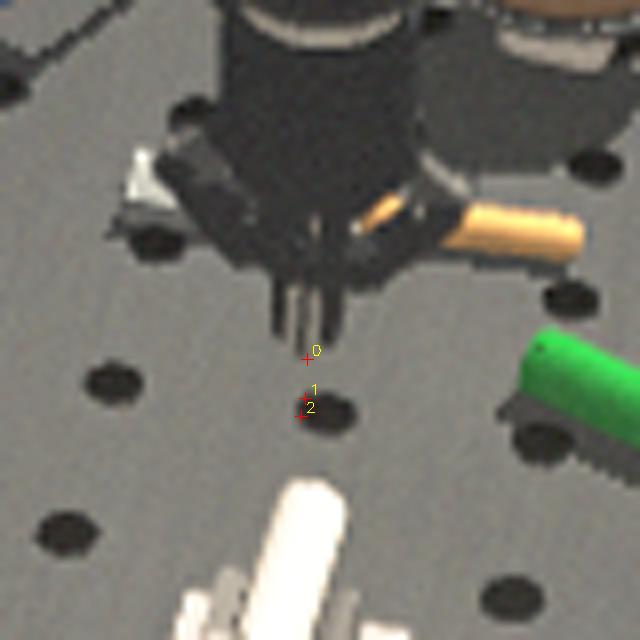

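View pics/t5.png

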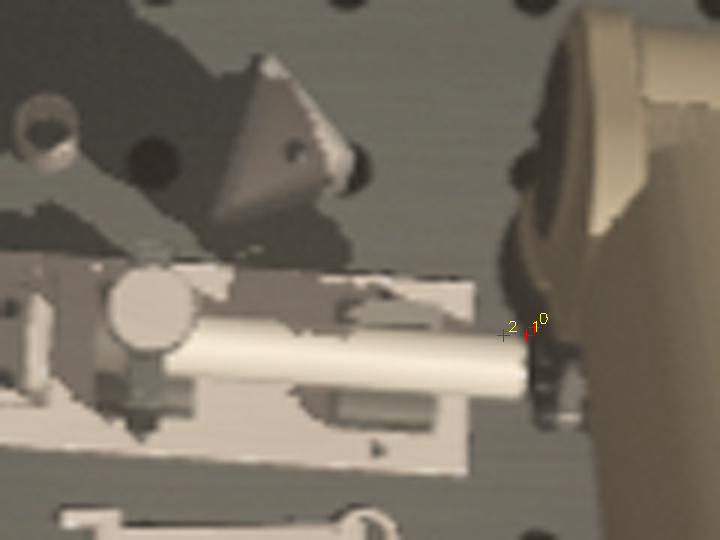

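```bash
python3 - <<'E'
from h import *
np.set_printoptions(precision=4,suppress=True,linewidth=200)
S=bot.read_camera("side");T=bot.read_camera("top");o=bot.get_obs();e=o["eef_pos"]
W=worldimg(S)
print("S finger column pts rel. TCP (mm)")
for v in range(138,160):
    print(v," ".join("%4d,%4d,%4d"%tuple(np.round((W[v,u]-e)*1000)) for u in range(333,345,2)))
# plane of the finger front
o1,d1=rays(S,[(337.6,153.4)])
for yy in (-.175,-.164,-.186):
    l=(yy-o1[1])/d1[0,1]; print("tip if y=",yy,o1+l*d1[0])
W=worldimg(T)
m=(abs(W[...,0]-e[0])<.07)&(abs(W[...,1]-e[1])<.06)&(W[...,2]>.09)
L=(W[m]-e)*1000; print(len(L)); 
lo=L[L[:,2]<60]; print(lo[np.argsort(lo[:,2])][:25])
E
```

```text
S finger column pts rel. TCP (mm)
138   15,  20,  85    9,  17,  83    4,   9,  77   32,-228,-127  -10,  17,  86  -17,  23,  92
139   15,  20,  80    9,  15,  77    4,   8,  72   32,-228,-132  -10,  15,  81  -16,  18,  84
140   15,  19,  76    8,  19,  76    3,  11,  71   31,-225,-133  -10,  19,  80  -16,  16,  78
141   16,   9,  62    9,  12,  66    3,  10,  66   33,-242,-153  -11,  21,  77  -16,  14,  72
142   17,   3,  53    9,  12,  63    3,  11,  63   32,-230,-148  -10,  13,  66  -16,   9,  64
143   16,   8,  53    9,  12,  58    3,  13,  60   -4,  14,  62  -10,  13,  62  -16,   9,  60
144   17,   6,  47    9,  10,  53    2,  16,  59   -3,  11,  55  -10,  14,  59  -16,   7,  54
145   50,-203,-143    8,  18,  55    3,  11,  50   -3,  10,  50  -10,  14,  55  -16,   7,  50
146   50,-201,-146    9,  14,  47    3,   9,  44   -4,  12,  48  -11,  14,  51  -16,  11,  49
147   48,-193,-144   10,   7,  37    3,   8,  39   -4,  10,  42  -10,   8,  42  -14,  -8,  28
148   48,-191,-148    9,   7,  33    3,   9,  36   -4,  12,  39  -10,   8,  37  -15,  -6,  26
149   47,-187,-149    9,  10,  3
[... 736 characters left out ...]
47   32,-142,-147   25,-148,-150   17,-147,-148    9,-145,-145    3,-151,-149
158   38,-137,-148   31,-138,-147   23,-138,-146   16,-137,-144    9,-143,-148    2,-145,-149
159   38,-135,-151   30,-134,-149   23,-135,-148   15,-135,-147    8,-136,-147    1,-139,-148
tip if y= -0.175 [ 0.4922 -0.175   0.1525]
tip if y= -0.164 [ 0.4906 -0.164   0.1627]
tip if y= -0.186 [ 0.4938 -0.186   0.1423]
2705
[[ -7.2669   5.7866  11.2117]
 [ -6.038    9.7783  19.347 ]
 [ -3.3974   9.8669  19.9836]
 [ -9.662    5.2088  24.9582]
 [-12.6819   5.4695  26.5358]
 [-16.5005   6.2756  48.4917]
 [-26.0202  12.8667  56.3869]
 [-28.7812   2.6523  58.5308]
 [-18.3613   5.3797  59.3765]
 [-21.1497   8.0919  59.7374]]
```

```bash
python3 - <<'E'
from h import *
np.set_printoptions(precision=4,suppress=True,linewidth=200)
S=bot.read_camera("side");o=bot.get_obs();e=o["eef_pos"]
W=worldimg(S)
for v in range(100,142,1):
    print(v," ".join("%4d,%4d,%4d"%tuple(np.round((W[v,u]-e)*1000)) for u in range(326,350,4)))
P=[e+[0,0,z] for z in (-.022,0,.05,.1,.15)]
crop(S,290,40,390,170,6,"pics/s6.png",proj(S,P))
E
```

```text
100  130,-476,-142   25,  30, 232   13,  35, 238    1,  35, 239  -10,  35, 241  -21,  32, 240
101  130,-473,-145   25,  28, 227   12,  37, 235    1,  36, 236  -10,  36, 238  -21,  32, 237
102  129,-471,-149   25,  27, 223   12,  36, 232    1,  37, 234  -11,  42, 239  -22,  35, 236
103  127,-461,-146   26,  26, 218   12,  39, 230    1,  37, 231  -11,  40, 234  -22,  34, 232
104  125,-452,-145   25,  26, 215   12,  36, 225    0,  38, 228  -11,  38, 230  -22,  33, 227
105  124,-446,-145   25,  31, 216   12,  36, 221    0,  38, 224  -11,  34, 223  -22,  32, 223
106  124,-447,-151   25,  31, 212   12,  35, 217   -1,  43, 224  -11,  35, 220  -22,  35, 222
107  122,-436,-148   24,  36, 212   12,  35, 214    0,  39, 218  -11,  38, 219  -22,  35, 219
108  120,-426,-146   25,  26, 202   12,  36, 211    0,  40, 215  -12,  39, 216  -23,  37, 216
109  120,-422,-148   24,  34, 204   12,  37, 208    0,  39, 211  -12,  41, 215  -22,  31, 209
110  119,-417,-149   24,  35, 201   12,  37, 204    0,  39, 207  -12,  38, 209  -23,  34, 207
111  117,-409,-148   26,  18, 185   12,  36, 200    0,  38, 203  -
[... 2147 characters left out ...]
 0,  14,  98  -13,  23, 108  -24,  14, 102
135   39,   8,  82   29,  -9,  70   12,  17,  94    0,  14,  94  -13,  19, 100  -24,   9,  94
136   38,  15,  84   29,  -9,  66   13,  15,  88    1,  11,  87  -13,  21,  98  -24,  12,  93
137   38,  15,  81   28,  -3,  67   12,  19,  88    1,   9,  81  -13,  19,  92  -24,   8,  85
138   38,  11,  73   28,  -4,  62   13,  13,  79    3,  -5,  65  -13,  17,  87    8,-247,-139
139   39,  10,  67   27,   5,  65   12,  17,  78    3,  -7,  59  -13,  19,  84    8,-249,-145
140   38,  14,  67   27,   5,  61   12,  17,  74    3,  -7,  56  -13,  17,  79  -23,  -6,  61
141   84,-238,-159   26,  10,  62   12,  13,  67    2,  -2,  56  -13,  17,  75  -24,  -1,  61
```

View pics/s6.png

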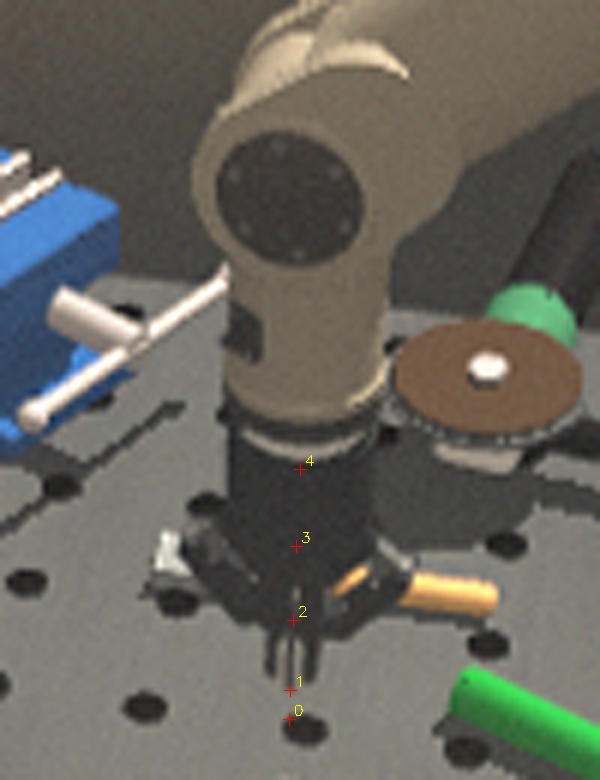

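The bar end is unmoved at (377,211), and the visible fingertips sit about 13 mm above the reported TCP instead of 22 mm below it. The fingers therefore passed over the bar. I'll trust the measured tips: retreat, go lower, and push again. A TCP height of 0.033 is clear of the table even if the nominal reach were right.

step_arm(targets=[[0,20,0,0,1],[0,38,0,0,1],[0,38,0,0,1],[0,38,30,0,1],[0,38,60,0,1],[0,38,90,0,1],[0,38,90,0,1],[0,38,90,0,1]])

```text
t: 6.23
eef_pos: [0.4889, -0.2121, 0.0576]
tool_rot: [-0.001, 1.0, -0.018, -0.002]
contact_force: [-0.2, -0.2, 0.3]
gripper_width: -0.001
```

```bash
python3 - <<'E'
from h import *
np.set_printoptions(precision=4,suppress=True,linewidth=200)
S=bot.read_camera("side");o=bot.get_obs();e=o["eef_pos"];print(e,o["contact_force"])
crop(S,300,110,380,190,8,"pics/s7.png",proj(S,[e]))
W=worldimg(S)
for v in range(150,176):
    print(v," ".join("%4d,%4d,%4d"%tuple(np.round((W[v,u])*1000)) for u in range(334,347,2)))
E
```

```text
[ 0.4904 -0.2126  0.0592] [0.5486 0.7565 0.5365]
150  511,-218, 125  501,-195, 148  495,-198, 146  488,-201, 145  480,-190, 156  474,-191, 157  468,-198, 151
151  511,-218, 122  501,-194, 144  494,-195, 145  488,-200, 141  481,-193, 149  474,-195, 149  468,-197, 148
152  511,-216, 119  500,-191, 143  494,-194, 141  491,-218, 121  481,-194, 143  474,-193, 146  487,-355,  -1
153  509,-204, 125  500,-192, 138  494,-197, 134  490,-216, 118  480,-193, 140  473,-189, 145  486,-352,  -3
154  509,-206, 119  501,-199, 127  493,-192, 135  491,-221, 109  480,-190, 139  473,-191, 139  470,-215, 118
155  509,-207, 113  501,-199, 122  494,-197, 126  489,-212, 112  481,-200, 125  473,-193, 133  468,-206, 122
156  508,-205, 111  502,-204, 113  494,-200, 118  490,-216, 104  481,-199, 122  474,-201, 121  468,-203, 120
157  526,-317,   1  501,-200, 112  494,-202, 111  489,-210, 105  481,-200, 116  474,-204, 113  467,-203, 116
158  525,-314,  -1  501,-203, 105  494,-200, 109  488,-207, 103  480,-200, 111  474,-201, 111  466,-197, 117
159  525,-310,  -3  501,-200, 103  494,-200, 104  488,-206, 100  479,-
[... 1082 characters left out ...]
1  486,-260,   2  480,-265,  -2  472,-264,   0
170  514,-248,   2  507,-254,  -2  499,-251,   2  492,-252,   3  485,-252,   4  478,-257,   0  472,-260,  -1
171  513,-247,  -1  496,-181,  66  489,-177,  71  482,-179,  70  485,-251,   0  477,-248,   5  471,-254,   0
172  512,-242,  -2  495,-174,  68  488,-171,  73  482,-178,  67  475,-181,  65  476,-244,   4  470,-248,   1
173  502,-175,  61  494,-168,  70  488,-172,  66  481,-170,  70  475,-181,  61  475,-237,   5  469,-248,  -4
174  500,-164,  67  493,-165,  67  486,-163,  71  480,-165,  70  474,-173,  63  475,-237,   1  468,-237,   1
175  499,-161,  65  492,-155,  73  485,-157,  72  479,-162,  69  474,-173,  59  474,-234,  -1  467,-235,  -1
```

View pics/s7.png

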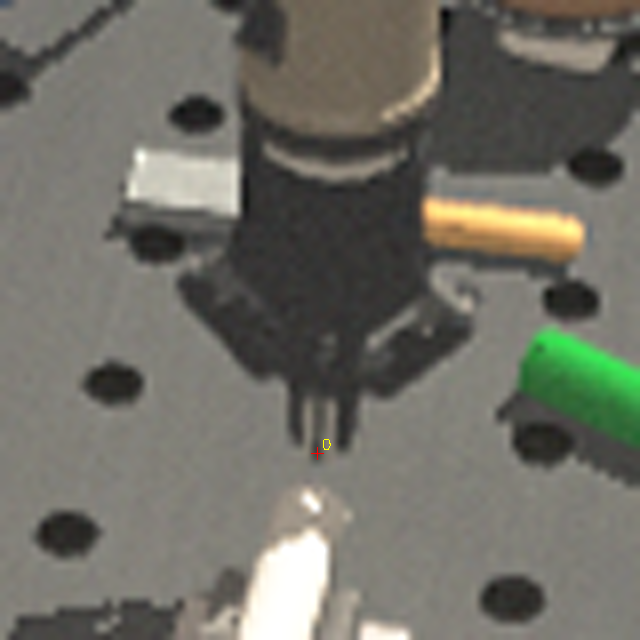

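Fingertips measured at z 0.070 with TCP 0.059, so again about 11 to 12 mm above the TCP. I'll go 26 mm lower, then push.

step_arm(targets=[[0,0,13,0,1],[0,0,26,0,1],[0,0,26,0,1],[0,-4,26,0,1],[0,-8,26,0,1],[0,-11,26,0,1],[0,-12,26,0,1],[0,-12,26,0,1]])

```text
t: 6.95
eef_pos: [0.4912, -0.2006, 0.0336]
tool_rot: [0.0, 1.0, -0.018, 0.001]
contact_force: [0.4, -0.7, 0.8]
gripper_width: 0.001
```

step_arm(targets=[[0,-1,0,0,1],[0,-2,0,0,1],[0,-3,0,0,1],[0,-4,0,0,1],[0,-5,0,0,1],[0,-6,0,0,1],[0,-7,0,0,1],[0,-8,0,0,1]])

```text
t: 7.62
eef_pos: [0.4909, -0.1938, 0.0329]
tool_rot: [0.0, 1.0, -0.018, 0.0]
contact_force: [0.2, -3.1, 0.2]
gripper_width: 0.001
```

step_arm(targets=[[0,-1,0,0,1],[0,-2,0,0,1],[0,-3,0,0,1],[0,-4,0,0,1],[0,-5,0,0,1],[0,-6,0,0,1],[0,-7,0,0,1],[0,-8,0,0,1]])

```text
t: 8.28
eef_pos: [0.4913, -0.185, 0.0329]
tool_rot: [0.0, 1.0, -0.018, 0.0]
contact_force: [0.4, -1.9, -1.1]
gripper_width: 0.003
```

step_arm(targets=[[0,-1,0,0,1],[0,-2,0,0,1],[0,-3,0,0,1],[0,-4,0,0,1],[0,-5,0,0,1]])

```text
t: 8.7
eef_pos: [0.4915, -0.18, 0.0329]
tool_rot: [0.0, 1.0, -0.018, 0.0]
contact_force: [-0.3, -1.0, -1.1]
gripper_width: -0.001
```

```bash
python3 - <<'E'
from h import *
np.set_printoptions(precision=4,suppress=True,linewidth=200)
o=bot.get_obs();e=o["eef_pos"];print(e,o["contact_force"])
T=bot.read_camera("top");S=bot.read_camera("side")
im=np.hstack([cv2.resize(c["frame"][a:a+60,b:b+50,::-1],None,fx=8,fy=8,interpolation=2) for c,a,b in((T,180,285),(S,180,310))])
cv2.imwrite("pics/st1.png",im)
E
```

```text
[ 0.4915 -0.18    0.0329] [-0.2551 -0.9919 -1.09  ]
```

View pics/st1.png

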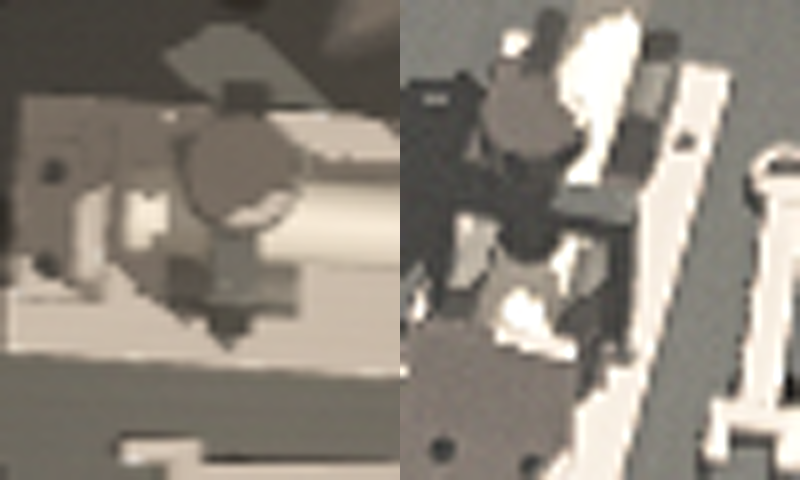

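The bar has moved: its stop end is now at (300,207) in the top view, with about 6 mm of gap left to the stop. I'll keep pushing in small steps.

step_arm(targets=[[0,-0.7,0,0,1],[0,-1.4,0,0,1],[0,-2.1,0,0,1],[0,-2.8,0,0,1]])

```text
t: 9.13
eef_pos: [0.4916, -0.1774, 0.0329]
tool_rot: [0.0, 1.0, -0.018, 0.0]
contact_force: [0.6, -2.5, -0.4]
gripper_width: -0.002
```

step_arm(targets=[[0,-0.5,0,0,1],[0,-1,0,0,1],[0,-1.5,0,0,1]])

```text
t: 9.38
eef_pos: [0.4916, -0.1758, 0.0329]
tool_rot: [0.0, 1.0, -0.018, 0.0]
contact_force: [1.1, -2.6, -0.5]
gripper_width: 0.001
```

step_arm(targets=[[0,-0.5,0,0,1],[0,-1,0,0,1]])

```text
t: 9.55
eef_pos: [0.4917, -0.1748, 0.0329]
tool_rot: [0.0, 1.0, -0.018, 0.0]
contact_force: [0.7, -2.9, -1.5]
gripper_width: 0.001
```

step_arm(targets=[[0,-0.5,0,0,1],[0,-1,0,0,1]])

```text
t: 9.72
eef_pos: [0.4917, -0.1738, 0.0329]
tool_rot: [0.0, 1.0, -0.018, 0.0]
contact_force: [1.3, -2.5, -1.7]
gripper_width: 0.003
```

step_arm(targets=[[0,-0.5,0,0,1],[0,-1,0,0,1]])

```text
t: 9.88
eef_pos: [0.4918, -0.1728, 0.0329]
tool_rot: [0.0, 1.0, -0.018, 0.0]
contact_force: [1.1, -2.7, -0.2]
gripper_width: -0.0
```

step_arm(targets=[[0,-0.5,0,0,1],[0,-1,0,0,1]])

```text
t: 10.05
eef_pos: [0.4918, -0.1718, 0.0329]
tool_rot: [0.0, 1.0, -0.018, 0.0]
contact_force: [0.2, -1.8, -1.1]
gripper_width: -0.002
```

step_arm(targets=[[0,-0.5,0,0,1],[0,-1,0,0,1]])

```text
t: 10.22
eef_pos: [0.4918, -0.1715, 0.033]
tool_rot: [0.0, 1.0, -0.018, 0.0]
contact_force: [1.5, -6.5, -1.3]
gripper_width: -0.001
```

step_arm(targets=[[0,-0.4,0,0,1],[0,-0.4,0,0,1]])

```text
t: 10.38
eef_pos: [0.4918, -0.1716, 0.0329]
tool_rot: [0.001, 1.0, -0.019, 0.0]
contact_force: [1.2, -5.5, -1.9]
gripper_width: -0.0
```

```bash
python3 - <<'E'
from h import *
T=bot.read_camera("top");S=bot.read_camera("side")
im=np.hstack([cv2.resize(c["frame"][a:a+60,b:b+50,::-1],None,fx=8,fy=8,interpolation=2) for c,a,b in((T,180,285),(S,180,310))])
cv2.imwrite("pics/st2.png",im);o=bot.get_obs();print(o["eef_pos"],o["contact_force"])
E
```

```text
[ 0.49181211 -0.17157037  0.03298162] [ 0.858168   -5.67777645 -1.39372993]
```

View pics/st2.png

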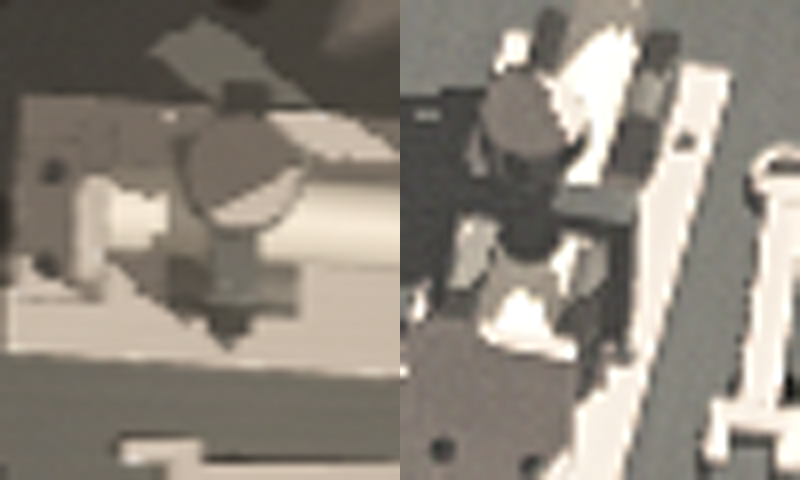

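step_arm(targets=[[0,-0.5,0,0,1],[0,-1,0,0,1],[0,-1,0,0,1]])

```text
t: 10.73
eef_pos: [0.4918, -0.1715, 0.033]
tool_rot: [0.001, 1.0, -0.019, 0.0]
contact_force: [0.9, -7.9, -0.9]
gripper_width: -0.002
```

The TCP stands still while the force rises, the bar travelled about 23 mm, and the end face meets the stop edge at (298,206) in the top view. The bar is home. I'll back off, rise and open.

step_arm(targets=[[0,10,0,0,1],[0,25,0,0,1],[0,35,0,0,1],[0,35,-40,0,1],[0,35,-80,0,0],[0,35,-120,0,0],[0,35,-160,-7,0],[0,35,-185,-14,0],[0,35,-185,-21,0],[0,35,-185,-28,0],[0,35,-185,-28,0]], newtons=40)

```text
t: 11.65
eef_pos: [0.4905, -0.2043, 0.2184]
tool_rot: [-0.0, 0.974, 0.226, 0.0]
contact_force: [0.8, 0.2, -1.0]
gripper_width: 0.976
```

```bash
python3 - <<'E'
from h import *
print(bot.get_obs()["q"]); print(go(.4956,.0006,.20,147))
E
```

```text
[ 0.66996042  0.28537715 -0.4681075   1.88026324  0.15015124  1.00983647
  0.59470335]
(array([  94.93, -181.62,   18.45]), np.float64(-120.83), 'ang now', np.float64(26.17), 'q7', np.float64(0.5947033501276705))
```

step_arm(targets=[[95,-182,0,-105,0],[95,-182,0,-105,0],[95,-182,0,-105,0],[95,-182,0,-105,0],[95,-182,0,-105,0],[95,-182,0,-105,0],[95,-182,0,-105,0],[95,-182,0,-105,0],[95,-182,0,-105,0],[95,-182,0,-105,0],[95,-182,0,-105,0],[95,-182,0,-105,0],[95,-182,0,-105,0],[95,-182,0,-105,0],[95,-182,0,-105,0],[95,-182,0,-105,0],[95,-182,0,-105,0]])

```text
t: 13.07
eef_pos: [0.4961, 0.0008, 0.2175]
tool_rot: [-0.001, 0.418, 0.909, 0.0]
contact_force: [0.2, -0.0, -0.1]
gripper_width: 0.999
```

```bash
python3 - <<'E'
from h import *
np.set_printoptions(precision=4,suppress=True,linewidth=200)
o=bot.get_obs();e=o["eef_pos"];print(o["q"]); print(go(.4956,.0006,.17,147))
S=bot.read_camera("side");T=bot.read_camera("top")
h=np.array([.4956,.0006,.148])
crop(S,270,120,390,220,6,"pics/s8.png",proj(S,[e,h])); crop(T,250,130,370,240,6,"pics/t8.png",proj(T,[e,h]))
E
```

```text
[ 0.6397  0.3118 -0.9043  1.9359  0.2844  1.0283  1.8892]
(array([ 0.08, -0.47, 47.46]), np.float64(-16.38), 'ang now', np.float64(130.62), 'q7', np.float64(1.8891645375576827))
```

View pics/s8.png

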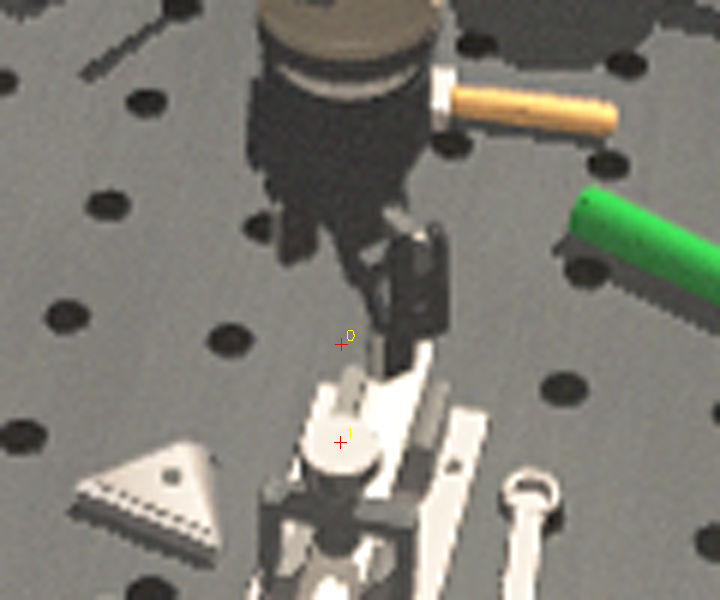

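View pics/t8.png

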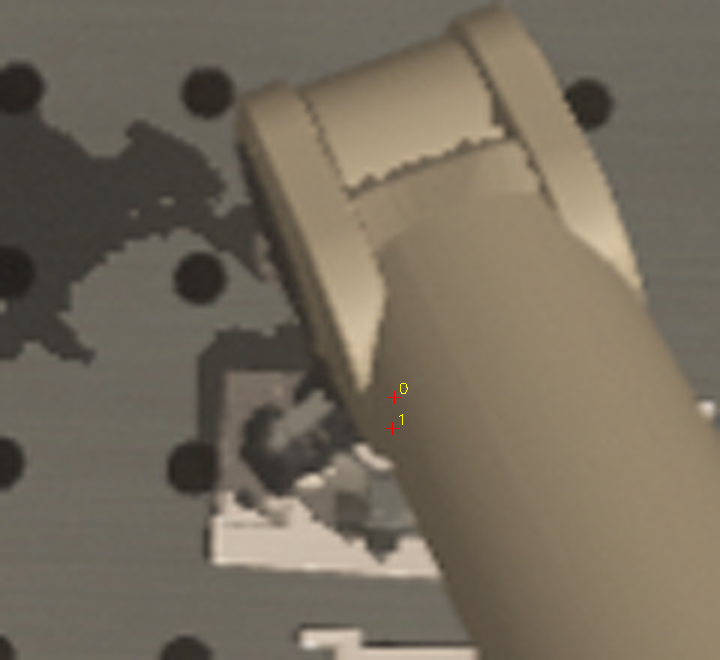

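```bash
python3 - <<'E'
from h import *
from scipy.spatial.transform import Rotation as Ro
np.set_printoptions(precision=1,suppress=True,linewidth=200)
S=bot.read_camera("side");o=bot.get_obs();e=o["eef_pos"];q=o["tool_rot"];R=Ro.from_quat([q[1],q[2],q[3],q[0]]).as_matrix()
W=worldimg(S); L=(W-e)@R*1000
dark=(S["frame"].max(2)<90)
m=dark&(abs(L[...,0])<70)&(abs(L[...,1])<30)&(L[...,2]<25)&(L[...,2]>-90)
vs,us=np.nonzero(m)
for side in(1,-1):
    k=m&(L[...,0]*side>0); P=L[k]; i=np.argsort(-P[:,2])[:12]
    print(side,k.sum(),"tool-frame lowest pts\n",P[i], "x range of z>-45:",np.percentile(P[P[:,2]>-45][:,0],[5,50,95]))
E
```

```text
1 92 tool-frame lowest pts
 [[ 55.2   7.7 -32.6]
 [ 57.    5.6 -33.1]
 [ 52.5   6.1 -33.3]
 [ 56.6  -1.1 -33.4]
 [ 54.8   4.3 -34.5]
 [ 55.9  -4.7 -34.9]
 [ 56.9  -0.8 -37.7]
 [ 59.2   3.8 -38.1]
 [ 57.1   2.6 -39.6]
 [ 55.1   7.9 -40.5]
 [ 59.1  -2.5 -42.9]
 [ 57.9  -0.  -43. ]] x range of z>-45: [52.2 56.7 59.1]
-1 111 tool-frame lowest pts
 [[-43.1  -6.5 -20.4]
 [-45.    5.8 -20.6]
 [-42.8  -2.9 -22.3]
 [-39.9   2.  -23. ]
 [-40.7   4.9 -23.7]
 [-42.3  -9.3 -23.8]
 [-44.1   3.  -24. ]
 [-44.1  -3.7 -24.9]
 [-41.8   1.  -25. ]
 [-40.2  -4.8 -27.6]
 [-42.3  -9.3 -27.8]
 [-41.6   7.7 -28.3]] x range of z>-45: [-44.2 -41.8 -39.7]
```

step_arm(targets=[[0,-0.5,23,-7,0],[0,-0.5,46,-14,0],[0,-0.5,69,-20,0],[0,-0.5,92,-20,0],[0,-0.5,92,-20,0],[0,-0.5,92,-20,0],[0,-0.5,92,-20,0]])

```text
t: 13.8
eef_pos: [0.4968, 0.0008, 0.127]
tool_rot: [0.001, 0.252, 0.968, 0.0]
contact_force: [0.6, -0.6, 1.0]
gripper_width: 1.002
```

```bash
python3 - <<'E'
from h import *
np.set_printoptions(precision=4,suppress=True,linewidth=200)
o=bot.get_obs();e=o["eef_pos"];print(o["q"],o["contact_force"],o["torque"]); print(go(.4956,.0006,.104,150))
S=bot.read_camera("side")
h=np.array([.4956,.0006,.148])
crop(S,290,140,370,215,8,"pics/s9.png",proj(S,[e,h]))
E
```

```text
[ 0.6045  0.4578 -0.8994  2.0221  0.4672  0.8769  2.0797] [ 0.6495 -0.5558  0.9501] [ 0.0381  0.0055 -0.0104]
(array([ 1.  , -0.82, 23.03]), np.float64(0.85), 'ang now', np.float64(150.85), 'q7', np.float64(2.0797068643922083))
```

View pics/s9.png

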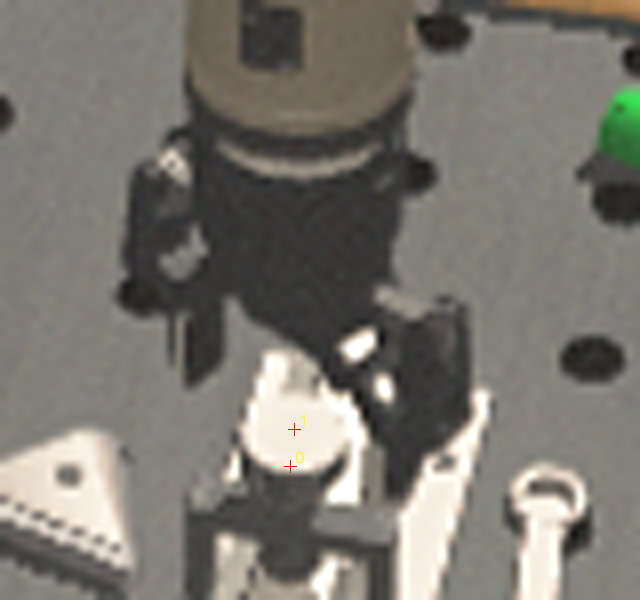

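The finger tips are at crop (200,380) and (400,490), straddling the head; their midpoint falls on the head centre at (327,193), about level with the head top. I'll descend 21 mm and close gently.

step_arm(targets=[[1,-0.8,7,0,0],[1,-0.8,14,0,0],[1,-0.8,21,0,0],[1,-0.8,21,0,0],[1,-0.8,21,0,0],[1,-0.8,21,0,0.35],[1,-0.8,21,0,0.35],[1,-0.8,21,0,0.35],[1,-0.8,21,0,0.35]], newtons=30)

```text
t: 14.6
eef_pos: [0.495, 0.0002, 0.1051]
tool_rot: [0.0, 0.251, 0.968, 0.0]
contact_force: [0.0, -0.7, 0.2]
gripper_width: 0.649
```

```bash
python3 - <<'E'
from h import *
np.set_printoptions(precision=4,suppress=True,linewidth=200)
o=bot.get_obs();e=o["eef_pos"];print(e,o["contact_force"],o["torque"],o["gripper_width"]); print(go(.4956,.0006,.104,150))
S=bot.read_camera("side")
h=np.array([.4956,.0006,.148])
crop(S,290,140,370,215,8,"pics/s10.png",proj(S,[e,h]))
E
```

```text
[0.495  0.0002 0.1051] [ 0.0022 -0.6881  0.197 ] [ 0.0249 -0.0035  0.0253] 0.6489902422665158
(array([-0.36,  0.62,  1.08]), np.float64(0.91), 'ang now', np.float64(150.91), 'q7', np.float64(2.0486920296998488))
```

View pics/s10.png

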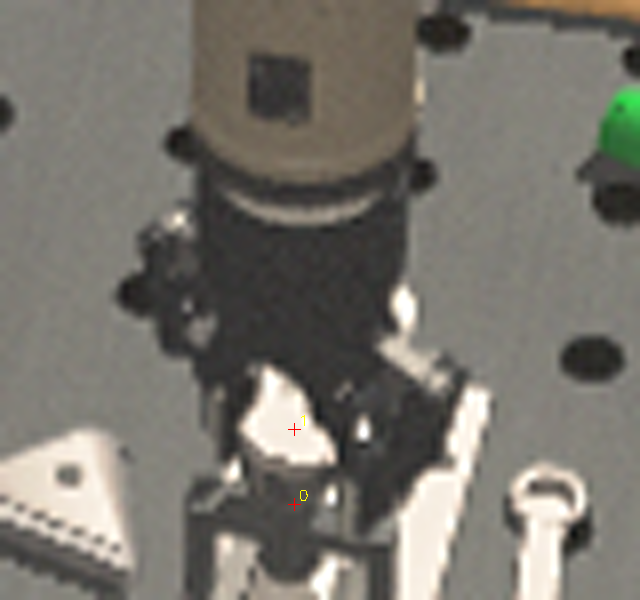

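```bash
python3 - <<'E'
from h import *
from scipy.spatial.transform import Rotation as Ro
np.set_printoptions(precision=1,suppress=True,linewidth=200)
S=bot.read_camera("side");o=bot.get_obs();e=o["eef_pos"];q=o["tool_rot"];R=Ro.from_quat([q[1],q[2],q[3],q[0]]).as_matrix()
W=worldimg(S); L=(W-e)@R*1000
dark=(S["frame"].max(2)<85)
m=dark&(abs(L[...,0])<60)&(abs(L[...,0])>26)&(abs(L[...,1])<16)&(L[...,2]<15)&(L[...,2]>-90)
for side in(1,-1):
    k=m&(L[...,0]*side>0); P=L[k]; i=np.argsort(-P[:,2])[:8]
    print(side,k.sum(),"world z of tips",(e[2]*1000-P[i][:,2]),"\n",P[i])
E
```

```text
1 129 world z of tips [91.1 94.1 96.4 96.5 97.2 98.  98.7 99.5] 
 [[ 36.6  -7.5  13.9]
 [ 40.4  -7.5  10.9]
 [ 34.4  -5.    8.6]
 [ 39.2  -8.9   8.5]
 [ 30.2  -0.5   7.8]
 [ 32.9  -1.9   7. ]
 [ 26.1  -0.6   6.3]
 [ 38.1 -10.    5.6]]
-1 88 world z of tips [105.2 105.3 118.6 121.1 124.1 128.9 129.1 131.1] 
 [[-33.4  14.9  -0.2]
 [-30.9  13.   -0.3]
 [-26.9   3.4 -13.6]
 [-27.8   7.2 -16.1]
 [-28.4  11.2 -19. ]
 [-28.2  11.3 -23.8]
 [-26.1   4.4 -24.1]
 [-29.6   9.7 -26.1]]
```

```bash
python3 - <<'E'
from h import *
S=bot.read_camera("side")
for uv in [(335.7,205.1),(336.5,204)]:
    o,d=rays(S,[uv]); d=d[0]
    for y in(.017,.0268):print(uv,y,o+d*(y-o[1])/d[1])
E
```

```text
(335.7, 205.1) 0.017 [0.46318484 0.017      0.11933824]
(335.7, 205.1) 0.0268 [0.46174873 0.0268     0.13069529]
(336.5, 204) 0.017 [0.46089498 0.017      0.1249061 ]
(336.5, 204) 0.0268 [0.45948391 0.0268     0.13620228]
```

step_arm(targets=[[0,0,0,0,0.5],[0,0,0,0,0.7],[0,0,0,0,1],[0,0,0,0,1],[0,0,0,0,1],[0,0,0,0,1]], newtons=40)

```text
t: 15.25
eef_pos: [0.4955, -0.0001, 0.1052]
tool_rot: [0.001, 0.251, 0.968, -0.0]
contact_force: [1.8, -2.5, 3.6]
gripper_width: 0.455
```

```bash
python3 - <<'E'
from h import *
np.set_printoptions(precision=4,suppress=True,linewidth=200)
for i in range(4):
    o=bot.get_obs();e=o["eef_pos"];print(e,o["contact_force"],o["torque"],o["gripper_width"],o["q"][6]); S=bot.read_camera("side")
crop(S,290,140,370,215,8,"pics/s11.png")
E
```

```text
[ 0.4955 -0.0001  0.1052] [ 1.7868 -2.4634  3.5954] [-0.6472 -0.587  -0.0063] 0.45534314459687836 2.0486742473888384
[ 0.4955 -0.0001  0.1052] [ 2.4902 -2.4078  4.3472] [-0.6647 -0.6162 -0.0564] 0.4577485882675612 2.048661777384361
[ 0.4955 -0.0001  0.1052] [ 2.5101 -4.6176  4.2558] [-0.7392 -0.6087 -0.0702] 0.45776238023911286 2.0486837123724566
[ 0.4956 -0.0001  0.1052] [ 3.9846 -3.7877  4.8797] [-0.728  -0.6569 -0.0288] 0.4581491307045538 2.048678200476876
```

View pics/s11.png

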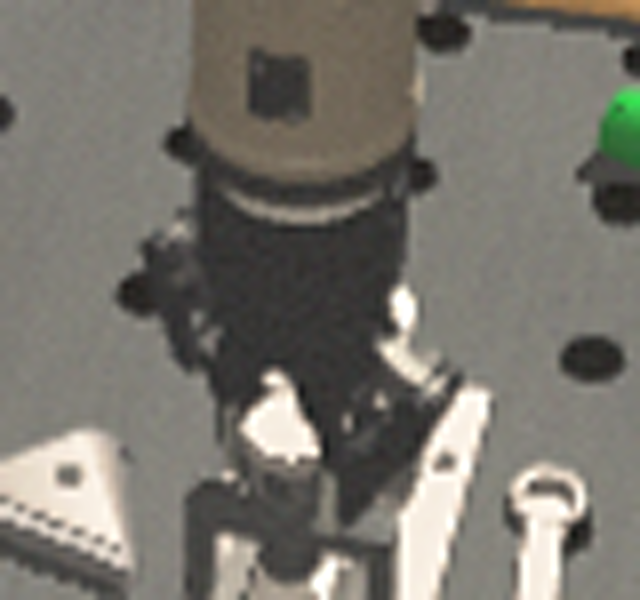

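The pads are on the knurled head, with an opening of about 39 mm and small forces. The first 40° are certainly free turning, so I'll use them as the baseline.

step_arm(targets=[[0,0,0.07,4,1],[0,0,0.13,8,1],[0,0,0.2,12,1],[0,0,0.27,16,1]])

```text
t: 15.78
eef_pos: [0.4952, 0.0002, 0.105]
tool_rot: [0.0, 0.385, 0.923, 0.0]
contact_force: [1.6, -3.0, 6.7]
gripper_width: 0.457
```

```bash
cat >> h.py <<'E'
def st(tag=""):
    import json
    np.set_printoptions(precision=4,suppress=True,linewidth=200)
    o=bot.get_obs(); q=o["tool_rot"]; a=np.degrees(2*np.arctan2(q[2],q[1]))
    print(tag,"t%.2f"%o["t"],"ang %.2f"%a,"pos",o["eef_pos"]*1000,"F",o["contact_force"],"M",o["torque"],"jt7 %.4f"%o["joint_torque"][6],"q7 %.3f"%o["q"][6],"w %.3f"%o["gripper_width"],"vel7 %.3f"%o["joint_vel"][6])
E
python3 -c "
from h import *; st()"
```

```text
t15.78 ang 134.73 pos [495.1646   0.235  104.9504] F [ 1.626  -2.9772  6.6859] M [-0.6461 -0.4005  0.166 ] jt7 0.8381 q7 1.805 w 0.457 vel7 -0.719
```

step_arm(targets=[[0,0,0.07,4,1],[0,0,0.13,8,1],[0,0,0.2,12,1]])

```text
t: 16.03
eef_pos: [0.4949, 0.0005, 0.1047]
tool_rot: [0.0, 0.479, 0.878, 0.0]
contact_force: [1.0, -2.3, 5.7]
gripper_width: 0.462
```

```bash
python3 -c "
from h import *; st()"
```

```text
t16.03 ang 122.75 pos [494.8747   0.4729 104.7256] F [ 0.9946 -2.2526  5.7062] M [-0.5702 -0.3288  0.1581] jt7 0.8399 q7 1.623 w 0.462 vel7 -0.722
```

step_arm(targets=[[0,0,0.07,4,1],[0,0,0.13,8,1]])

```text
t: 16.2
eef_pos: [0.4948, 0.0007, 0.1046]
tool_rot: [0.0, 0.539, 0.842, 0.0]
contact_force: [0.4, -2.2, 6.8]
gripper_width: 0.454
```

```bash
python3 -c "
from h import *; st()"
```

```text
t16.20 ang 114.76 pos [494.801    0.6959 104.6028] F [ 0.4328 -2.2064  6.8266] M [-0.43   -0.1994  0.1014] jt7 0.8406 q7 1.502 w 0.454 vel7 -0.723
```

The joint-7 torque reads very cleanly at constant speed (0.838 to 0.841), and M_z is near the expected 0.14. I'll continue in 12° steps at the same speed.

step_arm(targets=[[0,0,0.07,4,1],[0,0,0.13,8,1],[0,0,0.2,12,1]])

```text
t: 16.45
eef_pos: [0.4947, 0.001, 0.1044]
tool_rot: [-0.0, 0.624, 0.781, 0.0]
contact_force: [0.1, -1.2, 6.8]
gripper_width: 0.455
```

```bash
python3 -c "
from h import *; st()"
```

```text
t16.45 ang 102.77 pos [494.6541   1.0164 104.3829] F [ 0.1309 -1.181   6.8081] M [-0.3705 -0.0409  0.1362] jt7 0.8432 q7 1.319 w 0.455 vel7 -0.724
```

step_arm(targets=[[0,0,0.07,4,1],[0,0,0.13,8,1],[0,0,0.2,12,1]])

```text
t: 16.7
eef_pos: [0.4946, 0.0014, 0.1042]
tool_rot: [-0.0, 0.702, 0.712, 0.0]
contact_force: [-1.4, 0.1, 7.1]
gripper_width: 0.457
```

```bash
python3 -c "
from h import *; st()"
```

```text
t16.70 ang 90.79 pos [494.6302   1.3847 104.209 ] F [-1.3561  0.1329  7.1086] M [-0.0976 -0.0083  0.1871] jt7 0.8444 q7 1.135 w 0.457 vel7 -0.729
```

step_arm(targets=[[0,0,0.07,4,1],[0,0,0.13,8,1],[0,0,0.2,12,1]])

```text
t: 16.95
eef_pos: [0.4947, 0.0018, 0.104]
tool_rot: [-0.0, 0.773, 0.635, 0.0]
contact_force: [0.2, 0.9, 6.8]
gripper_width: 0.453
```

```bash
python3 -c "
from h import *; st()"
```

```text
t16.95 ang 78.80 pos [494.6792   1.7591 104.0132] F [0.1965 0.9155 6.8003] M [ 0.0395 -0.0722  0.1666] jt7 0.8455 q7 0.951 w 0.453 vel7 -0.730
```

step_arm(targets=[[0,0,0.07,4,1],[0,0,0.13,8,1],[0,0,0.2,12,1]])

```text
t: 17.2
eef_pos: [0.4948, 0.0021, 0.1038]
tool_rot: [-0.001, 0.835, 0.551, 0.001]
contact_force: [0.4, 2.8, 6.4]
gripper_width: 0.457
```

```bash
python3 -c "
from h import *; st()"
```

```text
t17.20 ang 66.82 pos [494.8015   2.0932 103.8395] F [0.4354 2.8143 6.3833] M [ 0.1828 -0.0593  0.1306] jt7 0.8457 q7 0.767 w 0.457 vel7 -0.733
```

step_arm(targets=[[0,0,0.07,4,1],[0,0,0.13,8,1],[0,0,0.2,12,1]])

```text
t: 17.45
eef_pos: [0.495, 0.0024, 0.1036]
tool_rot: [-0.001, 0.888, 0.46, 0.001]
contact_force: [2.0, 2.8, 5.6]
gripper_width: 0.457
```

```bash
python3 -c "
from h import *; st()"
```

```text
t17.45 ang 54.83 pos [494.969    2.4184 103.6126] F [2.0121 2.7872 5.6459] M [ 0.3636 -0.1252  0.0949] jt7 0.8452 q7 0.582 w 0.457 vel7 -0.735
```

step_arm(targets=[[0,0,0.07,4,1],[0,0,0.13,8,1],[0,0,0.2,12,1]])

```text
t: 17.7
eef_pos: [0.4952, 0.0027, 0.1034]
tool_rot: [-0.001, 0.931, 0.365, 0.001]
contact_force: [2.3, 3.5, 4.8]
gripper_width: 0.457
```

```bash
python3 -c "
from h import *; st()"
```

```text
t17.70 ang 42.84 pos [495.168    2.6861 103.4107] F [2.2789 3.5194 4.8477] M [ 0.5225 -0.251   0.137 ] jt7 0.8448 q7 0.397 w 0.457 vel7 -0.735
```

step_arm(targets=[[0,0,0.07,4,1],[0,0,0.13,8,1],[0,0,0.2,12,1]])

```text
t: 17.95
eef_pos: [0.4955, 0.0029, 0.1032]
tool_rot: [-0.001, 0.964, 0.266, 0.001]
contact_force: [4.3, 4.1, 2.7]
gripper_width: 0.453
```

```bash
python3 -c "
from h import *; st()"
```

```text
t17.95 ang 30.85 pos [495.4826   2.9054 103.2233] F [4.3131 4.1291 2.7305] M [ 0.6628 -0.408   0.1927] jt7 0.8443 q7 0.211 w 0.453 vel7 -0.737
```

step_arm(targets=[[0,0,0.07,4,1],[0,0,0.13,8,1],[0,0,0.2,12,1]])

```text
t: 18.2
eef_pos: [0.4958, 0.0031, 0.103]
tool_rot: [-0.001, 0.986, 0.164, 0.001]
contact_force: [5.1, 5.7, 1.7]
gripper_width: 0.452
```

```bash
python3 -c "
from h import *; st()"
```

```text
t18.20 ang 18.85 pos [495.8499   3.0802 103.044 ] F [5.1158 5.6731 1.6954] M [ 0.7216 -0.634   0.1025] jt7 0.8432 q7 0.025 w 0.452 vel7 -0.738
```

step_arm(targets=[[0,0,0.07,4,1],[0,0,0.13,8,1],[0,0,0.2,12,1]])

```text
t: 18.45
eef_pos: [0.4962, 0.0032, 0.1029]
tool_rot: [-0.002, 0.998, 0.06, 0.002]
contact_force: [5.3, 4.3, 0.9]
gripper_width: 0.456
```

```bash
python3 -c "
from h import *; st()"
```

```text
t18.45 ang 6.86 pos [496.2018   3.1603 102.8533] F [5.2501 4.3406 0.874 ] M [ 0.8482 -0.7434  0.1653] jt7 0.8422 q7 -0.161 w 0.456 vel7 -0.739
```

step_arm(targets=[[0,0,0.07,4,1],[0,0,0.13,8,1],[0,0,0.2,12,1]])

```text
t: 18.7
eef_pos: [0.4966, 0.0032, 0.1027]
tool_rot: [-0.002, 0.999, -0.045, 0.002]
contact_force: [7.0, 3.2, 0.6]
gripper_width: 0.458
```

```bash
python3 -c "
from h import *; st()"
```

```text
t18.70 ang -5.15 pos [496.5777   3.1727 102.6795] F [6.9552 3.2425 0.6437] M [ 0.855  -1.0247  0.153 ] jt7 0.8401 q7 -0.347 w 0.458 vel7 -0.739
```

step_arm(targets=[[0,0,0.07,4,1],[0,0,0.13,8,1],[0,0,0.2,12,1]])

```text
t: 18.95
eef_pos: [0.4969, 0.0031, 0.1025]
tool_rot: [-0.002, 0.989, -0.149, 0.002]
contact_force: [8.0, 3.9, -2.4]
gripper_width: 0.455
```

```bash
python3 -c "
from h import *; st()"
```

```text
t18.95 ang -17.15 pos [496.9498   3.1068 102.4904] F [ 7.979   3.8597 -2.447 ] M [ 0.8756 -1.1782  0.192 ] jt7 0.8243 q7 -0.533 w 0.455 vel7 -0.739
```

step_arm(targets=[[0,0,0.07,4,1],[0,0,0.13,8,1],[0,0,0.2,12,1]])

```text
t: 19.2
eef_pos: [0.4973, 0.003, 0.1023]
tool_rot: [-0.002, 0.968, -0.252, 0.002]
contact_force: [7.9, 3.7, -1.1]
gripper_width: 0.461
```

```bash
python3 -c "
from h import *; st()"
```

```text
t19.20 ang -29.16 pos [497.265    2.95   102.3209] F [ 7.8693  3.7461 -1.0976] M [ 0.8151 -1.4243  0.1888] jt7 0.8023 q7 -0.719 w 0.461 vel7 -0.737
```

M_z has risen (0.14 to 0.19) and the joint-7 torque has kinked by about 0.022 per 12°, which is the expected 0.12 N m/rad. Touch came near tool angle -10°, after about 161°. I'll continue carefully at the same speed.

step_arm(targets=[[0,0,0.07,4,1],[0,0,0.13,8,1]])

```text
t: 19.37
eef_pos: [0.4975, 0.0028, 0.1022]
tool_rot: [-0.002, 0.948, -0.319, 0.002]
contact_force: [9.5, 2.9, -1.9]
gripper_width: 0.462
```

```bash
python3 -c "
from h import *; st()"
```

```text
t19.37 ang -37.16 pos [497.5294   2.8274 102.2453] F [ 9.4813  2.885  -1.8727] M [ 0.734  -1.5675  0.1669] jt7 0.7862 q7 -0.843 w 0.462 vel7 -0.738
```

step_arm(targets=[[0,0,0.07,4,1],[0,0,0.13,8,1]])

```text
t: 19.53
eef_pos: [0.4977, 0.0027, 0.1021]
tool_rot: [-0.002, 0.923, -0.384, 0.002]
contact_force: [9.3, 2.3, -2.1]
gripper_width: 0.459
```

```bash
python3 -c "
from h import *; st()"
```

```text
t19.53 ang -45.17 pos [497.706    2.699  102.1214] F [ 9.2913  2.3325 -2.0763] M [ 0.638  -1.7133  0.2123] jt7 0.7666 q7 -0.967 w 0.459 vel7 -0.737
```

step_arm(targets=[[0,0,0.07,4,1],[0,0,0.13,8,1]])

```text
t: 19.7
eef_pos: [0.4978, 0.0025, 0.102]
tool_rot: [-0.003, 0.894, -0.448, 0.002]
contact_force: [10.3, 2.0, -3.3]
gripper_width: 0.455
```

```bash
python3 -c "
from h import *; st()"
```

```text
t19.70 ang -53.17 pos [497.8459   2.487  102.0135] F [10.2748  2.0246 -3.2599] M [ 0.5089 -1.8107  0.1733] jt7 0.7492 q7 -1.091 w 0.455 vel7 -0.735
```

step_arm(targets=[[0,0,0.02,1,1]])

```text
t: 19.78
eef_pos: [0.4979, 0.0024, 0.102]
tool_rot: [-0.003, 0.89, -0.455, 0.002]
contact_force: [9.6, 2.7, -1.6]
gripper_width: 0.459
```

```bash
python3 -c "
from h import *; st()"
```

```text
t19.78 ang -54.19 pos [497.8863   2.449  101.9942] F [ 9.6133  2.6779 -1.5838] M [ 0.5369 -1.7717  0.2113] jt7 -0.5979 q7 -1.106 w 0.459 vel7 -0.120
```

step_arm(targets=[[0,0,0.02,1,1]])

```text
t: 19.87
eef_pos: [0.4979, 0.0025, 0.102]
tool_rot: [-0.003, 0.887, -0.462, 0.002]
contact_force: [10.0, 1.8, -3.0]
gripper_width: 0.459
```

```bash
python3 -c "
from h import *; st()"
```

```text
t19.87 ang -55.04 pos [497.9065   2.4597 101.9946] F [10.045   1.8246 -2.9592] M [ 0.5661 -1.78    0.2058] jt7 -0.0884 q7 -1.120 w 0.459 vel7 -0.178
```

step_arm(targets=[[0,0,0.02,1,1]])

```text
t: 19.95
eef_pos: [0.4979, 0.0024, 0.102]
tool_rot: [-0.003, 0.883, -0.47, 0.002]
contact_force: [10.2, 1.5, -2.5]
gripper_width: 0.457
```

```bash
python3 -c "
from h import *; st()"
```

```text
t19.95 ang -56.02 pos [497.9248   2.4372 101.9852] F [10.205   1.5205 -2.4878] M [ 0.5366 -1.7907  0.2958] jt7 0.0007 q7 -1.135 w 0.457 vel7 -0.183
```

step_arm(targets=[[0,0,0.02,1,1]])

```text
t: 20.03
eef_pos: [0.4979, 0.0024, 0.102]
tool_rot: [-0.003, 0.879, -0.477, 0.002]
contact_force: [9.3, 2.6, -2.0]
gripper_width: 0.46
```

```bash
python3 -c "
from h import *; st()"
```

```text
t20.03 ang -57.03 pos [497.9321   2.4161 101.9652] F [ 9.3499  2.578  -1.9776] M [ 0.4791 -1.7676  0.2733] jt7 0.0056 q7 -1.150 w 0.460 vel7 -0.183
```

M_z over the slow rows averages 0.247 against 0.145 free, so about +0.10 N m. The angle past touch (about 47°) gives the same, roughly 100 N. I'll stop here, open and lift away.

step_arm(targets=[[0,0,0,0,0.4],[0,0,0,0,0.2],[0,0,0,0,0],[0,0,0,0,0],[0,0,0,0,0],[0,0,0,0,0],[0,0,-20,0,0],[0,0,-40,0,0],[0,0,-70,0,0],[0,0,-110,0,0],[0,0,-150,0,0],[0,0,-150,0,0]])

```text
t: 21.03
eef_pos: [0.499, 0.0006, 0.2591]
tool_rot: [-0.004, 0.878, -0.478, 0.005]
contact_force: [1.7, -0.2, -0.1]
gripper_width: 0.994
```

step_arm(targets=[[80,120,0,0,0],[80,120,0,0,0],[80,120,0,0,0],[80,120,0,0,0],[80,120,0,0,0],[80,120,0,0,0],[80,120,0,0,0]])

```text
t: 21.62
eef_pos: [0.4379, -0.1311, 0.2514]
tool_rot: [-0.0, 0.879, -0.477, 0.0]
contact_force: [0.7, 0.9, 0.7]
gripper_width: 0.999
```

```bash
python3 - <<'E'
from h import *
st()
T=bot.read_camera("top");S=bot.read_camera("side")
im=np.hstack([cv2.resize(c["frame"][a:a+100,b:b+100,::-1],None,fx=4,fy=4,interpolation=2) for c,a,b in((T,150,280),(S,150,275))])
cv2.imwrite("pics/end.png",im)
cv2.imwrite("pics/endfull.png",S["frame"][:,:,::-1])
E
```

```text
t21.62 ang -57.03 pos [ 437.9388 -131.132   251.3656] F [0.7001 0.9029 0.7028] M [ 0.0238 -0.0072 -0.0024] jt7 0.0125 q7 -0.834 w 0.999 vel7 0.002
```

View pics/end.png

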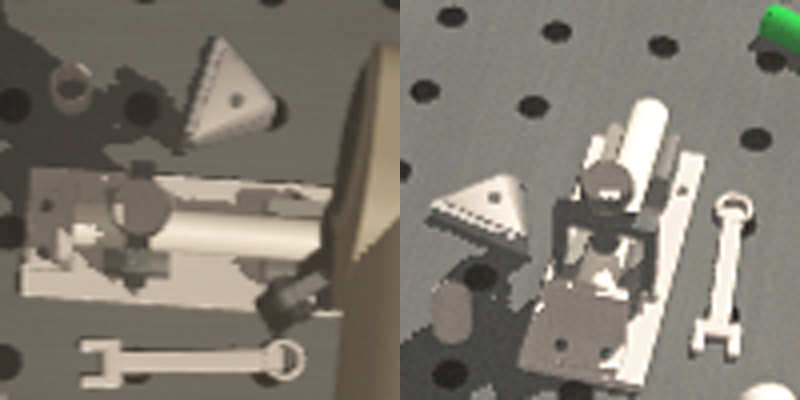

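View pics/endfull.png

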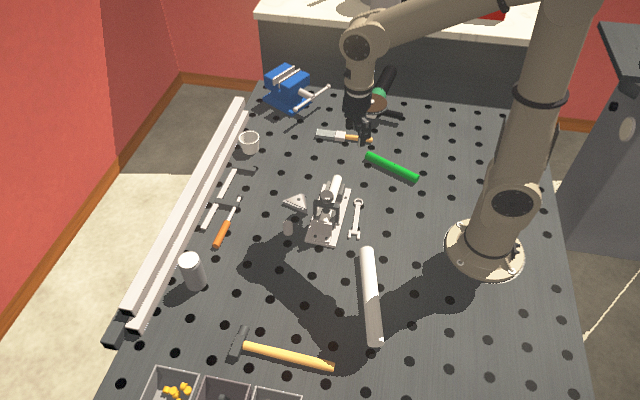

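The pictures show the bar end against the stop at (299,208) in the top view. The free end at (337,174) in the side view corresponds to y of about -0.163, as expected. The magnet, offcut, spanner, hammer and brush are where they were, and the gripper is clear. Handing in.

```bash
python3 - <<'E'
from station import bot
print(bot.hand_in())
E
```

```text
the job is handed in; nothing more can be done
None
```

I slid the bar home against the stop and tightened the thumbscrew to an estimated 100 N, then opened, lifted clear and handed in at about 22 s. `hand_in` reports no verdict.

- **Bar:** I pushed the smaller, non-green bar's free end along its V-blocks, about 23 mm in all. The push force rose from about 2.5 N to 8 N while the tool stood still, so the stop never took more than about 8 N. The last pictures show the end face at the stop.
- **Clamp:** I turned the screw about 208° clockwise in one grip. It was free for about 161°, then stiffened as expected.
    - The turning moment ended about 0.10 N m above free turning.
    - The angle past touch, about 47°, gives the same figure, roughly 100 N.
- **Bystanders:** By eye in the last pictures, the magnet, offcut, spanner, hammer and brush are where they were.

**What disagreed:**
- **Finger reach:** The fingertips measured about 12 mm behind the reported tool point when shut, not 22 mm ahead of it. My first push therefore passed over the bar without touching it. I used the measured tip position from then on.
- **Moment readings:** Single readings of the turning moment scattered by about 0.03 N m, and the faster readings just after touch hardly showed a rise. The seating estimate rests on the joint-7 torque trend, the angle past touch and the average of four slow readings. The clamping force itself was not measured.

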